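Build and gauge a spacer stack for the viscometer

ROBOT

A 6-joint arm with a two-finger parallel gripper is mounted at the origin on the work surface. World frame = base frame: x ahead of the robot, y to its left, z up, the work surface at z = 0. Lengths are in m, angles in degrees, forces in N, time in s.
With the tool pointing down it reaches from about 0.325 to 0.75 m from the base axis. Payload 7.6 kg.
Tool frame: the origin (TCP) lies midway between the tips of the shut fingers; the grasp point (between the pads) lies 19 mm behind it; z points along the fingers, x is the direction in which the jaws open and shut, and the axes are right-handed (so a half turn about z gives the same grasp; the last joint's range is limited). The gripper opens to 85 mm and grips with 20 to 120 N. Pads are 22 mm wide; open, the fingers measure 114 mm over their backs; the gripper's body (76 mm by 85 mm) begins 54 mm behind the grasp point. The pads swing forward as they close: fully open they stand 13 mm farther back than shut.
Start: joints at [-77.424, 2.991, 80.254, -0, 96.75, -4.028], TCP at [0.15, -0.503, 0.231] pointing down, gripper open.
Joint ranges: [-166.34, 166.34], [-52.06, 124.39], [6.96, 135.62], [-60.46, 240.46], [14.63, 156.25], [-167.68, 167.68]. Speed limits (degrees/s): [147.25, 147.25, 172.46, 180, 180, 180].

INTERFACE

Orientations are given as [roll, pitch, yaw] about the fixed x, y, z axes, in that order (R = Rz(yaw) Ry(pitch) Rx(roll)).
In Python, from plant import telemetry, read_camera, order, finder gives the robot as it stands.
- The arm moves only by the tool arm_command, never from a script. Its arguments are lists of equal length, an entry for each row: "delta_rot": the turn, a rotation vector about the tool's x, y, z in degrees, a list of three; "slide": the shift along the tool's x, y, z in cm, a list of three; "gripper": the finger opening in cm, from 0 to 8.54. A call has 1 to 10 rows; each row is the pose to reach, as a shift and turn from the pose commanded when the call began, along the tool's axes at that moment; what a row does not reach only later rows make up. A row lasts 1/12 s, in which the tool goes at most 41.7 mm and 7.16 degrees, less where a joint would pass 70% of its speed; a pose out of reach is approached as far as the arm can. A call with a gripper value outside its range is refused whole. The fingers move at their own pace and stop on an object; "force" is the grip in N (left out, the last holds). Time passes only in rows, so rows that repeat a pose let the fingers close. It gives the time, the measured TCP pose, the force and the opening at its end, in the units of the state.
- telemetry.state(): the state, without advancing time (a new reading comes with each control period).
- read_camera(name): name is "scene" or "top"; returns a dict with "image" (480x640x3 uint8, blue, green, red), "fx", "fy", "cx", "cy" (pixels), "dist" ([k1, k2, p1, p2, k3] as OpenCV has them; the pictures are not rectified), "cam_to_world" (4x4, takes a point from camera to world coordinates). Camera axes: x right, y up, looking along -z (the intrinsics and any distortion apply to the point x, -y, -z); pixel columns grow to the right and rows downward; lengths in m; the calibration is good to about 2 mm. A picture is of the moment at which its call begins. There is no depth.
- order.finish_job(): hands the job in, once; it reports no verdict.
Trained networks look in a picture, given as the dict that the camera call returned (one of the last four; its "shot" number tells which), for a name from the list of things; names that differ only in an ending like _2 or _b are one class to them, and where a whole thing is asked for, a point or a joint stands for the part that bears it (a point fixed in the world has none). Each returns a list of dicts, best first, with "score" (0 to 1); they miss things now and then, are a little off and sometimes report something else, mostly with a low value. They report only what shows in the picture. A call takes as long as a camera call. They do not tell look-alikes from the thing itself.
- finder.look_for(query, picture): "box" ([centre column, centre row, width, height] in pixels, round what is visible of it).
- finder.spot_point(query, picture): "point" ([column, row] in pixels: a listed point, or the origin of a listed thing).
The state is a dict: "time": time; "joints": joint angles; "joint_velocities": joint speeds; "joint_torque": joint torques, N m; "ee_pos": TCP position; "eef_rot": TCP orientation; "wrist_force": force on the tool from outside, world axes, zero at the start; "torque": the same for the moment, N m; "finger_gap": finger opening in m.
Only numpy, scipy, OpenCV 4.12 (cv2) and the standard library are available. Lean on these libraries where they do the work, as an engineer would, in place of code of your own. Each camera call takes 0.05 s, during which the arm holds its last target.

TASK

Build the viscometer's spacer stack on the bench gauge: slide the gauge's jaw open, then thread every ring that lies on the bench down the post, the widest first and each next one narrower, each fully home and flat on the one below. When the stack is complete, push the jaw in by its yellow tab until its sprung red tip presses gently (about 6 newtons) on the wide bottom ring and pins it against the fixed jaw, hold that a moment, then slide the jaw back out until its tip is at least 30 mm clear of the bottom ring, let go of it and leave the stack standing. Do not disturb the bottle, the cup and the jar.

Things in the scene. Friction and masses are not known exactly. Their poses are not given: they have to be found in the camera images.
- gauge: Bench gauge fixed to the bench: a grey plate 100 mm (its x) by 280 mm (its y, from -80 to +200 mm) by 12 mm thick, with an upright steel locating post. Origin on the bench directly under the post's axis; z up. Its own +y points from the post to the sliding jaw, -y to the fixed jaw.
- post_foot (a point): Point on the post's axis at the plate's top face (12 mm above the bench); axes as the gauge's.
- post_tip (a point): Point on the post's axis at its top, 75 mm above the bench. The post is 22 mm in diameter and rises 63 mm above the plate: straight for 52 mm, then a cone narrowing to 10 mm across at the top.
- fixed_jaw: Low dark steel stop fixed to the plate on the -y side of the post, 44 mm wide (x), its face 35.2 mm from the post's axis (2.2 mm clear of a centred 66 mm ring), its bevelled top about 16 mm above the plate. Origin and axes are the gauge's own, not on the jaw.
- jaw (a joint): Travel of the blue sliding jaw along the gauge's y, 0 to 0.080 m, growing as it opens (+y, away from the post). Its red tip's unpressed face is 15 mm + this value from the post's axis; it meets a 66 mm ring that touches the fixed jaw at 0.0158. It slides against about 3 N of friction and stays where it is left. It starts from 0 to 0.045, so often in the rings' way.
- jaw_tab (a point): Centre of the top edge of the sliding jaw's yellow upright grip tab: 12 mm thick (gauge y), 34 mm wide (gauge x), its top 67 mm above the plate; 48 mm of it stands free above the jaw's blue body (76 x 44 mm, top 19 mm above the plate). Pinch it from above across its thickness. It stands 70 mm behind the tip's face, at 85 mm + jaw travel from the post's axis. Axes as the gauge's.
- tip: Red spring-loaded tip of the sliding jaw, 24 mm wide, 12 mm high; origin at the centre of its face, 9 mm above the plate. It gives way towards +y, into the jaw, by up to 10 mm against a spring of 1 N per mm (so 6 mm of give is about 6 N), and unpressed its face is 70 mm from the tab in y. Axes as the gauge's.
- ring_a: Spacer ring, bare silver aluminium: 66 mm outside diameter, 18 mm thick, bore 34 mm. Lies flat on the bench; origin at its very centre (half its thickness up), z along its axis. The widest: bottom of the stack; always there.
- ring_b: Spacer ring, blue: 60 mm outside diameter, 10 mm thick, bore 28 mm. Lies flat on the bench; origin at its very centre (half its thickness up), z along its axis. May be absent.
- ring_c: Spacer ring, brass (gold): 54 mm outside diameter, 10 mm thick, bore 28 mm. Lies flat on the bench; origin at its very centre (half its thickness up), z along its axis. May be absent.
- ring_d: Spacer ring, red: 48 mm outside diameter, 10 mm thick, bore 28 mm. Lies flat on the bench; origin at its very centre (half its thickness up), z along its axis. May be absent.
- ring_e: Spacer ring, green: 42 mm outside diameter, 10 mm thick, bore 28 mm. Lies flat on the bench; origin at its very centre (half its thickness up), z along its axis. May be absent.
- bottle: Bystander: brown bottle, 64 mm diameter, 140 mm high; origin under its centre.
- beaker: Bystander: white open cup, 70 mm diameter, 85 mm high; origin under its centre.
- jar: Bystander: white jar with blue cap, 70 mm diameter, 80 mm high; origin under its centre.
Things that resemble listed ones, but are neither listed nor needed, are in the scene too. Several things have the shape of the ring_c; the one meant has the colours described above. Several things have the shape of the ring_d; the one meant has the colours described above.

How it is judged (in metres and radians):
On the way, in this order (a step that is already met when the one before it is completed fails the run):
1. the bare silver aluminium 66 mm ring is down the post, flat, on the plate, and let go (horizontal distance between ring_a and post_foot below 0.007 m and angle between the z axis of ring_a and the z axis of gauge, either way round below 0.06 rad and z of ring_a in the frame of post_foot below 0.012 m and linear speed of ring_a below 0.03 m/s and contact force between ring_a and the fingers below 0.3 N), for 0.2 s.
2. the blue 60 mm ring (if present) is down the post, flat, above all wider rings, and let go (horizontal distance between ring_b and post_foot below 0.005 m and angle between the z axis of ring_b and the z axis of gauge, either way round below 0.06 rad and z of ring_b in the frame of post_foot between 0.02 and 0.026 m and linear speed of ring_b below 0.03 m/s and contact force between ring_b and the fingers below 0.3 N and z of ring_b in the frame of ring_a above 0.007 m), for 0.2 s.
3. the brass (gold) 54 mm ring (if present) is down the post, flat, above all wider rings, and let go (horizontal distance between ring_c and post_foot below 0.005 m and angle between the z axis of ring_c and the z axis of gauge, either way round below 0.06 rad and z of ring_c in the frame of post_foot between 0.02 and 0.036 m and linear speed of ring_c below 0.03 m/s and contact force between ring_c and the fingers below 0.3 N and z of ring_c in the frame of ring_a above 0.007 m and z of ring_c in the frame of ring_b above 0.007 m), for 0.2 s.
4. the red 48 mm ring (if present) is down the post, flat, above all wider rings, and let go (horizontal distance between ring_d and post_foot below 0.005 m and angle between the z axis of ring_d and the z axis of gauge, either way round below 0.06 rad and z of ring_d in the frame of post_foot between 0.02 and 0.046 m and linear speed of ring_d below 0.03 m/s and contact force between ring_d and the fingers below 0.3 N and z of ring_d in the frame of ring_a above 0.007 m and z of ring_d in the frame of ring_b above 0.007 m and z of ring_d in the frame of ring_c above 0.007 m), for 0.2 s.
5. the green 42 mm ring (if present) is down the post, flat, above all wider rings, and let go (horizontal distance between ring_e and post_foot below 0.005 m and angle between the z axis of ring_e and the z axis of gauge, either way round below 0.06 rad and z of ring_e in the frame of post_foot between 0.02 and 0.056 m and linear speed of ring_e below 0.03 m/s and contact force between ring_e and the fingers below 0.3 N and z of ring_e in the frame of ring_a above 0.007 m and z of ring_e in the frame of ring_b above 0.007 m and z of ring_e in the frame of ring_c above 0.007 m and z of ring_e in the frame of ring_d above 0.007 m), for 0.2 s.
6. with the whole stack on the post, the sliding jaw's red tip presses the 66 mm bottom ring with more than 3 N and the ring bears on the fixed jaw with more than 1 N, for 0.3 s (contact force between tip and ring_a above 3 N and contact force between fixed_jaw and ring_a above 1 N and horizontal distance between ring_a and post_foot below 0.007 m and horizontal distance between each of ring_b, ring_c, ring_d, ring_e and post_foot below 0.005 m), for 0.3 s.
At the end, for the whole second after the job is handed in: every ring present is on the post, centred within 5 mm (7 mm for the 66 mm ring), flat within 0.06 rad, each above all wider ones and no higher than a full stack allows (3 mm tolerance), at rest and untouched by the fingers, and the jaw stands open at more than 0.045 m of its travel (all of step 1 and all of step 2 and all of step 3 and all of step 4 and all of step 5 and value of joint jaw above 0.045 m).
It fails at once if the bottle is moved more than 30 mm or tipped (distance of bottle from where it was at the start of the episode above 0.03 m or angle between bottle's own z axis and vertical above 0.5 rad).
It fails at once if the cup is moved more than 30 mm or tipped (distance of beaker from where it was at the start of the episode above 0.03 m or angle between beaker's own z axis and vertical above 0.5 rad).
It fails at once if the jar is moved more than 30 mm or tipped (distance of jar from where it was at the start of the episode above 0.03 m or angle between jar's own z axis and vertical above 0.5 rad).
It fails at once if the tip is pressed on the bottom ring with more than 25 N (contact force between tip and ring_a above 25 N).
Of ring_b, ring_c, ring_d, ring_e only 2 to 4 are there at a start; the rules pass over those that are not, and their reading is None.
At some moment in a run one of ring_b, ring_c, ring_d, ring_e may be knocked a few centimetres aside while the robot is not near it.
Once in a run the grip may slacken for a moment while it holds something.
It also fails if it takes over 210 s, if anything falls off the work surface, if the arm or the gripper's body presses on something with over 40 N, if the wrist force passes 120 N, or if a joint passes its speed limit or range.

## Working session

There is one attempt and no reset: what is moved stays moved. The work goes in short steps, Python scripts to look and compute and a tool call to move; the robot and the scene stay as the last step left them, time stands still between calls to the robot, and variables do not carry over. Pictures are saved under pics/ and viewed, and the job is handed in when it is done.

Besides the shell and the picture viewer there is one more tool, called after "Call:" as name(argument=value, ...), one argument or row to a line, values as JSON. arm_command: Moves the arm, as the interface text tells. Its arguments: {"type":"object","properties":{"delta_rot":{"type":"array"},"slide":{"type":"array"},"gripper":{"type":"array"},"force":{"type":"number"}},"required":["delta_rot","slide","gripper"]}

```bash
ls; mkdir -p pics; python3 - <<'E'
from plant import telemetry, read_camera, order, finder
import cv2
print(telemetry.state())
for n in ("scene","top"):
    p=read_camera(n); cv2.imwrite(f"pics/{n}0.png",p["image"]); print(n,p["fx"],p["fy"],p["cx"],p["cy"],p["dist"],p["cam_to_world"],p["shot"])
    for q in ["gauge","post_tip","jaw_tab","tip","ring_a","ring_b","ring_c","ring_d","ring_e","bottle","beaker","jar"]:
        try: print(q,[(round(d["score"],2),[round(v) for v in d["point"]]) for d in finder.spot_point(q,p)][:5])
        except Exception as e: print(q,e)
E
```

```text
pics
{'time': 0.0, 'joints': array([-7.74234950e+01,  3.02939067e+00,  8.03142260e+01, -2.74054841e-04,
        9.67499937e+01, -4.02740910e+00]), 'joint_velocities': array([-0.00613481, -0.02484717, -0.01438755, -0.06082033,  0.03265395,
       -0.03063215]), 'joint_torque': array([ 6.31818093e-04, -3.81666863e+01, -3.60186553e+01, -1.47280758e-05,
        6.17174548e-03, -1.21856675e-05]), 'ee_pos': array([ 0.14997835, -0.50279966,  0.23044196]), 'eef_rot': array([-1.79993697e+02,  9.33982996e-02, -7.33961127e+01]), 'wrist_force': array([-0.02318973, -0.04024843, -0.42167584]), 'torque': array([ 0.03046617, -0.01760749,  0.03012849]), 'finger_gap': 0.08525085095461062}
scene 576.6116730941104 576.6116730941104 321.58487446556126 233.5774330928913 [0.03579078 0.         0.         0.         0.        ] [[ 0.51428994 -0.44876789  0.73083052  1.46150354]
 [ 0.8575136   0.28227519 -0.43010598 -0.51062676]
 [-0.01327757  0.84789628  0.52999585  0.74015233]
 [ 0.          0.          0.          1.        ]] 1
gauge [(0.71, [346, 244])]
post_tip [(0.8, [347, 215])]
jaw_tab [(0.68, [178,
[... 1018 characters left out ...]
 2
gauge [(0.96, [275, 281])]
post_tip []
jaw_tab []
tip []
ring_a [(0.82, [399, 311]), (0.82, [465, 314]), (0.72, [400, 222]), (0.65, [402, 268]), (0.56, [459, 256])]
ring_b [(0.82, [399, 311]), (0.82, [465, 314]), (0.72, [400, 222]), (0.65, [402, 268]), (0.56, [459, 256])]
ring_c [(0.82, [399, 311]), (0.82, [465, 314]), (0.72, [400, 222]), (0.65, [402, 268]), (0.56, [459, 256])]
ring_d [(0.82, [399, 311]), (0.82, [465, 314]), (0.72, [400, 222]), (0.65, [402, 268]), (0.56, [459, 256])]
ring_e [(0.82, [399, 311]), (0.82, [465, 314]), (0.72, [400, 222]), (0.65, [402, 268]), (0.56, [459, 256])]
bottle [(0.86, [162, 323])]
beaker [(0.82, [333, 168]), (0.57, [162, 210])]
jar [(0.63, [161, 206])]
```

View pics/scene0.png

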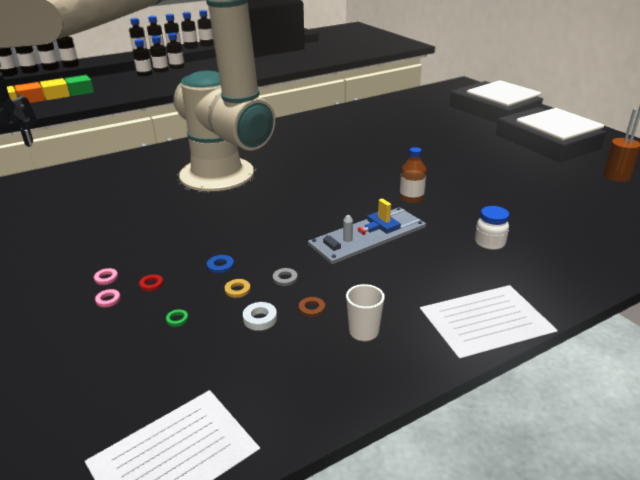

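View pics/top0.png

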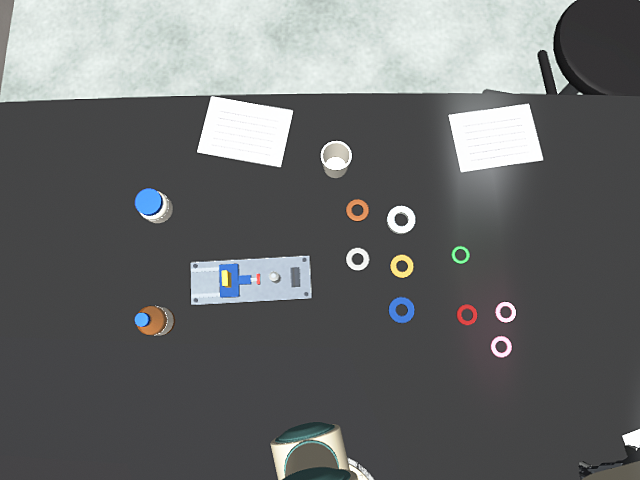

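```bash
cat > h.py <<'E'
import numpy as np, cv2
from scipy.optimize import least_squares
from plant import telemetry, read_camera, order, finder
def proj(p,P):
    T=np.linalg.inv(p["cam_to_world"]); P=np.atleast_2d(P).astype(float)
    c=P@T[:3,:3].T+T[:3,3]; c=c*[1,-1,-1]
    K=np.array([[p["fx"],0,p["cx"]],[0,p["fy"],p["cy"]],[0,0,1]])
    return cv2.projectPoints(c.reshape(-1,1,3),np.zeros(3),np.zeros(3),K,np.array(p["dist"],float))[0].reshape(-1,2)
def unproj(p,uv,z):
    K=np.array([[p["fx"],0,p["cx"]],[0,p["fy"],p["cy"]],[0,0,1]])
    n=cv2.undistortPoints(np.array(uv,float).reshape(-1,1,2),K,np.array(p["dist"],float)).reshape(-1,2)
    d=np.c_[n[:,0],-n[:,1],-np.ones(len(n))]@p["cam_to_world"][:3,:3].T
    o=p["cam_to_world"][:3,3]
    return o+d*((z-o[2])/d[:,2])[:,None]
th=np.linspace(0,2*np.pi,120,endpoint=False); C=np.c_[np.cos(th),np.sin(th)]
RG={'a':(66,18,34),'b':(60,10,28),'c':(54,10,28),'d':(48,10,28),'e':(42,10,28)}
def hullc(pts):
    h=cv2.convexHull(pts.astype(np.float32)); m=cv2.moments(h); return np.array([m['m10']/m['m00'],m['m01']/m['m00']]),m['m00']
def ringpts(x,y,od,t,z0=0):
    r=od/2000; return np.r_[np.c_[x+C[:,0]*r,y+C[:,1]*r,np.full(120,z0)],np.c_[x+C[:,0]*r,y+C[:,1]*r,np.full(120,z0+t/1000)]]
def blobs(img,kind):
    hsv=cv2.cvtColor(img,cv2.COLOR_BGR2HSV); H,S,V=[hsv[...,i].astype(int) for i in range(3)]
    m={'a':(S<70)&(V>105),'b':(H>95)&(H<125)&(S>120)&(V>70),'c':(H>15)&(H<30)&(S>90)&(V>90),'d':((H<6)|(H>174))&(S>170)&(V>70),'e':(H>45)&(H<85)&(S>110)&(V>60)}[kind]
    n,l,st,ce=cv2.connectedComponentsWithStats(m.astype(np.uint8))
    return [(np.argwhere(l==i)[:,::-1],st[i]) for i in range(1,n) if st[i][4]>60]
def findrings(p,kinds='abcde',z0=0,region=None):
    out={}
    for k in kinds:
        od,t,b=RG[k]
        for pts,st in blobs(p["image"],k):
            c,A=hullc(np.r_[pts,pts+[.5,.5],pts-[.5,.5]])
            w=unproj(p,c,t/2000+z0)[0]
            if not(0.2<w[0]<0.85 and -0.65<w[1]<0.4): continue
            f=lambda q:hullc(proj(p,ringpts(q[0],q[1],od,t,z0)))[0]-c
            s=least_squares(f,w[:2],x_scale=0.01).x
            A0=hullc(proj(p,ringpts(s[0],s[1],od,t,z0)))[1]
            if .7<A/A0<1.35: out.setdefault(k,[]).append((s.round(4),round(A/A0,2),c.round(1)))
    return out
def cam(n,name=None):
    p=read_camera(n)
    if name: cv2.imwrite(f"pics/{name}.png",p["image"])
    return p
def crop(p,name,u,v,w,h,s):
    i=p["image"][max(0,v):v+h,max(0,u):u+w]; cv2.imwrite(f"pics/{name}.png",cv2.resize(i,None,fx=s,fy=s,interpolation=cv2.INTER_CUBIC))
E
python3 - <<'E'
from h import *
for n in("scene","top"):
    p=cam(n)
    for k,v in findrings(p).items(): print(n,k,v)
    if n=="top": crop(p,"t1",180,245,145,70,5)
    else: crop(p,"s1",295,180,150,90,5)
E
```

```text
scene a [(array([ 0.6462, -0.1744]), 0.97, array([259.5, 315.3]))]
scene b [(array([ 0.4329, -0.1699]), 0.98, array([219.8, 263.1]))]
scene c [(array([0.432 , 0.2826]), 1.09, array([384. , 209.3])), (array([ 0.5365, -0.174 ]), 0.98, array([237. , 287.7]))]
scene d [(array([ 0.4208, -0.3219]), 0.98, array([150.7, 282.1]))]
scene e [(array([ 0.5616, -0.3135]), 1.04, array([176.4, 317.4]))]
top a [(array([ 0.6491, -0.1742]), 1.02, array([400.7, 219.3]))]
top b [(array([ 0.4372, -0.1691]), 0.99, array([401.2, 309.6]))]
top c [(array([ 0.5391, -0.1732]), 1.03, array([401.6, 265.7]))]
top d [(array([ 0.4238, -0.3202]), 0.88, array([466.4, 314.6]))]
top e [(array([ 0.5643, -0.3121]), 0.99, array([460. , 254.5]))]
```

View pics/t1.png

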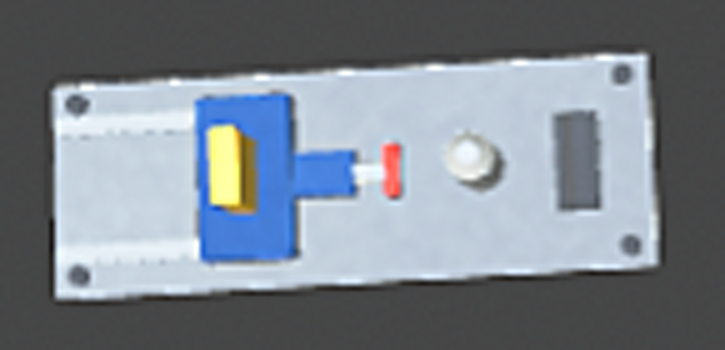

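View pics/s1.png

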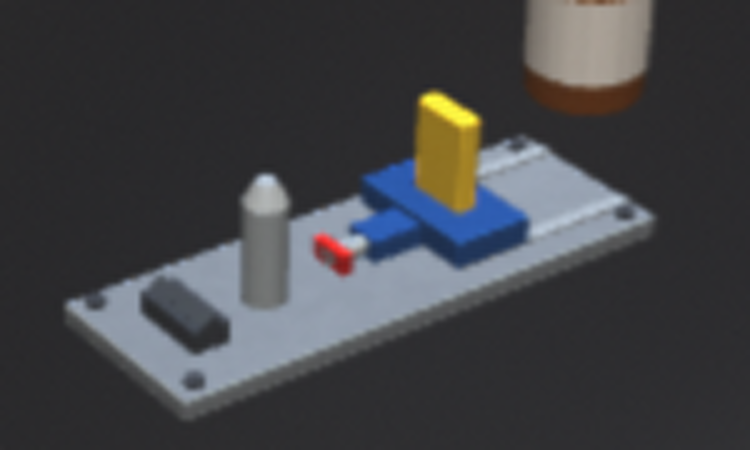

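```bash
cat >> h.py <<'E'
def g2w(g,P):
    P=np.atleast_2d(P)/1000.; c,s=np.cos(g[2]),np.sin(g[2])
    return np.c_[g[0]+c*P[:,0]-s*P[:,1],g[1]+s*P[:,0]+c*P[:,1],P[:,2]]
E
python3 - <<'E'
from h import *
pt=cam("top"); ps=cam("scene")
# gauge +y to world +y approx => yaw ~0 ; world x = image up in top
# top: left=+y ; up=+x
T=np.array([[52,87],[650,53],[662,266],[55,298],[467,152]])/5+[180,245]-.1*4
G=np.array([[50,200,12],[50,-80,12],[-50,-80,12],[-50,200,12],[0,0,75]])
S=np.array([[655,222],[190,405],[65,308],[520,137],[265,177]])/5+[295,180]-.1*4
def fit(p,uv,G):
    s=least_squares(lambda q:(proj(p,g2w(q,G))-uv).ravel(),[.5,.1,0],x_scale=[.01,.01,.05]); return s.x,s.fun.reshape(-1,2).round(1)
for p,u in((pt,T),(ps,S)):
    g,r=fit(p,u,G); print(g.round(4),np.degrees(g[2]),r.tolist())
    # tab travel
# tab top centre
for p,uv,o in((pt,[[225,165]],[180,245]),(ps,[[448,108]],[295,180])):
    g,_=fit(p,T if p is pt else S,G)
    w=unproj(p,np.array(uv)/5+o-.4,.079)[0]; c,s=np.cos(g[2]),np.sin(g[2]); d=w[:2]-g[:2]
    print(w.round(4),"gauge y of tab",-s*d[0]+c*d[1],"x",c*d[0]+s*d[1])
    print(p["shot"],proj(p,[[0.15,-.503,.231]]))
E
```

```text
[0.5114 0.1194 0.0489] 2.8036236492932023 [[0.2, -0.3], [-0.2, -0.2], [-0.4, 0.1], [0.2, 0.3], [0.2, 0.2]]
[0.5127 0.1184 0.0583] 3.3428981510538067 [[0.2, -1.1], [-0.6, 0.2], [-0.2, -0.3], [0.2, -0.4], [0.4, 1.3]]
[0.5063 0.226  0.079 ] gauge y of tab 0.10671969500680167 x 0.0001265162967583654
5 [[601.41704006 456.39976123]]
[0.5047 0.2259 0.079 ] gauge y of tab 0.10781153558336855 x -0.0016391099276448782
6 [[  8.65322424 158.32290302]]
```

```bash
cat >> h.py <<'E'
from scipy.spatial.transform import Rotation as Ro
def go(x,y,z,yaw,stt=None):
    s=stt or telemetry.state()
    R0=Ro.from_euler('xyz',s["eef_rot"],degrees=True); R1=Ro.from_euler('xyz',[180,0,yaw],degrees=True)
    print("t",round(s["time"],2),"pos",s["ee_pos"].round(4),"rot",s["eef_rot"].round(2),"gap",round(s["finger_gap"],4),"F",s["wrist_force"].round(1))
    print("slide",(R0.inv().apply(np.array([x,y,z])-s["ee_pos"])*100).round(2),"rot",(R0.inv()*R1).as_rotvec(degrees=True).round(2))
E
python3 - <<'E'
from h import *
go(.5055,.226,.2,-87)
p=cam("top")
for q in ["bottle","jar","beaker"]:
    for d in finder.spot_point(q,p)[:1]: print(q,unproj(p,d["point"],0).round(3))
E
```

```text
t 1.5 pos [ 0.1501 -0.5031  0.2313] rot [180.    -0.   -73.39] gap 0.0853 F [0.1 0.2 0.1]
slide [-59.71 -54.9    3.13] rot [-0.   -0.   13.61]
bottle [[0.409 0.381 0.   ]]
jar [[ 0.557 -0.31   0.   ]]
beaker [[ 0.781 -0.017  0.   ]]
```

Call:
arm_command(
  slide=[
    [-59.7,-54.9,3.1],
    [-59.7,-54.9,3.1],
    [-59.7,-54.9,3.1],
    [-59.7,-54.9,3.1],
    [-59.7,-54.9,3.1],
    [-59.7,-54.9,3.1],
    [-59.7,-54.9,3.1],
    [-59.7,-54.9,3.1],
    [-59.7,-54.9,3.1],
    [-59.7,-54.9,3.1],
  ],
  delta_rot=[
    [0,0,13.6],
    [0,0,13.6],
    [0,0,13.6],
    [0,0,13.6],
    [0,0,13.6],
    [0,0,13.6],
    [0,0,13.6],
    [0,0,13.6],
    [0,0,13.6],
    [0,0,13.6],
  ],
  gripper=[5,5,5,5,5,5,5,5,5,5],
  force=40,
)

```text
time: 2.53
ee_pos: [0.3329, -0.127, 0.2157]
eef_rot: [-179.9, -0.0, -87.0]
wrist_force: [1.0, -1.2, -0.8]
finger_gap: 0.0501
```

```bash
python3 -c "
from h import *
go(.5055,.226,.12,-87)"
```

```text
t 2.53 pos [ 0.3329 -0.127   0.2157] rot [-1.7993e+02 -4.0000e-02 -8.7020e+01] gap 0.0501 F [ 1.  -1.2 -0.8]
slide [-34.36 -19.06   9.56] rot [-0.07 -0.04 -0.02]
```

Call:
arm_command(
  slide=[
    [-34.4,-19,9],
    [-34.4,-19,9],
    [-34.4,-19,9],
    [-34.4,-19,9],
    [-34.4,-19,9],
    [-34.4,-19,9],
    [-34.4,-19,9],
    [-34.4,-19,9],
    [-34.4,-19,9],
    [-34.4,-19,9],
  ],
  delta_rot=[
    [0,0,0],
    [0,0,0],
    [0,0,0],
    [0,0,0],
    [0,0,0],
    [0,0,0],
    [0,0,0],
    [0,0,0],
    [0,0,0],
    [0,0,0],
  ],
  gripper=[5,5,5,5,5,5,5,5,5,5],
)

```text
time: 3.37
ee_pos: [0.5046, 0.2277, 0.124]
eef_rot: [180.0, 0.0, -86.9]
wrist_force: [-0.1, -0.9, -0.2]
finger_gap: 0.05
```

```bash
python3 -c "
from h import *
go(.5055,.226,.042,-87)
p=cam('scene','s2');crop(p,'s2',295,130,160,120,5)"
```

```text
t 3.37 pos [0.5046 0.2277 0.124 ] rot [ 1.7996e+02  1.0000e-02 -8.6900e+01] gap 0.05 F [-0.1 -0.9 -0.2]
slide [ 0.17 -0.08  8.2 ] rot [0.04 0.01 0.1 ]
```

View pics/s2.png

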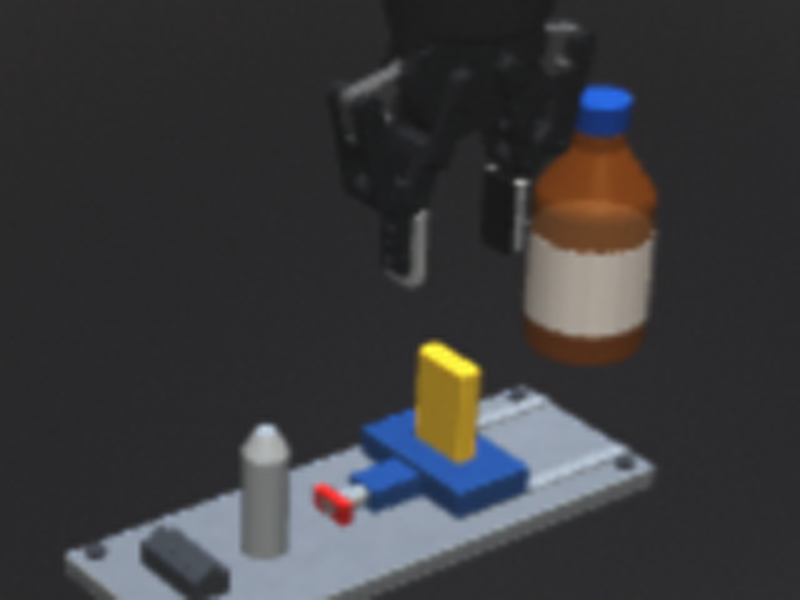

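Call:
arm_command(
  slide=[
    [0.1,0,3],
    [0.1,0,6],
    [0.1,0,8.2],
    [0.1,0,8.2],
    [0.1,0,8.2],
    [0.1,0,8.2],
    [0.1,0,8.2],
    [0.1,0,8.2],
    [0.1,0,8.2],
    [0.1,0,8.2],
  ],
  delta_rot=[
    [0,0,0],
    [0,0,0],
    [0,0,0],
    [0,0,0],
    [0,0,0],
    [0,0,0],
    [0,0,0],
    [0,0,0],
    [0,0,0],
    [0,0,0],
  ],
  gripper=[5,5,5,5,0,0,0,0,0,0],
)

```text
time: 4.25
ee_pos: [0.5057, 0.2242, 0.0459]
eef_rot: [-179.8, 0.1, -87.0]
wrist_force: [-1.3, 0.9, 6.0]
finger_gap: 0.0111
```

```bash
python3 -c "
from h import *
go(.5025,.271,.042,-87)"
```

```text
t 4.25 pos [0.5057 0.2242 0.0459] rot [-1.7976e+02  8.0000e-02 -8.7000e+01] gap 0.0111 F [-1.3  0.9  6. ]
slide [-4.69  0.07  0.39] rot [-0.24  0.08 -0.  ]
```

Call:
arm_command(
  slide=[
    [-0.7,0,0],
    [-1.4,0,0],
    [-2.1,0,0],
    [-2.8,0,0],
    [-3.5,0,0],
    [-4.0,0,0],
    [-4.5,0,0],
    [-4.5,0,0],
    [-4.5,0,0],
  ],
  delta_rot=[
    [0,0,0],
    [0,0,0],
    [0,0,0],
    [0,0,0],
    [0,0,0],
    [0,0,0],
    [0,0,0],
    [0,0,0],
    [0,0,0],
  ],
  gripper=[0,0,0,0,0,0,0,0,0],
)

```text
time: 5.0
ee_pos: [0.5034, 0.2695, 0.0459]
eef_rot: [-179.7, 0.1, -87.0]
wrist_force: [0.2, 1.9, 5.7]
finger_gap: 0.0115
```

```bash
python3 -c "
from h import *
go(.5025,.271,.042,-87)"
```

```text
t 5.0 pos [0.5034 0.2695 0.0459] rot [-1.7975e+02  1.1000e-01 -8.6990e+01] gap 0.0115 F [0.2 1.9 5.7]
slide [-0.16  0.08  0.39] rot [-0.25  0.11  0.01]
```

Call:
arm_command(
  slide=[
    [0,0,0],
    [0,0,0],
    [0,0,0],
    [0,0,-3],
    [0,0,-7],
    [0,0,-11],
    [0,0,-14],
    [0,0,-14],
  ],
  delta_rot=[
    [0,0,0],
    [0,0,0],
    [0,0,0],
    [0,0,0],
    [0,0,0],
    [0,0,0],
    [0,0,0],
    [0,0,0],
  ],
  gripper=[5,5,5,5,5,5,5,5],
)

```text
time: 5.67
ee_pos: [0.5045, 0.2696, 0.1917]
eef_rot: [-179.3, 0.3, -87.0]
wrist_force: [0.5, -0.3, 0.7]
finger_gap: 0.0504
```

```bash
python3 -c "
from h import *
go(.6477,-.1743,.15,3)
p=cam('scene','s3');crop(p,'s3',295,130,160,120,5)"
```

```text
t 5.67 pos [0.5045 0.2696 0.1917] rot [-179.32    0.26  -87.  ] gap 0.0504 F [ 0.5 -0.3  0.7]
slide [ 45.09 -11.93   4.11] rot [ -0.74  -0.33 -90.  ]
```

View pics/s3.png

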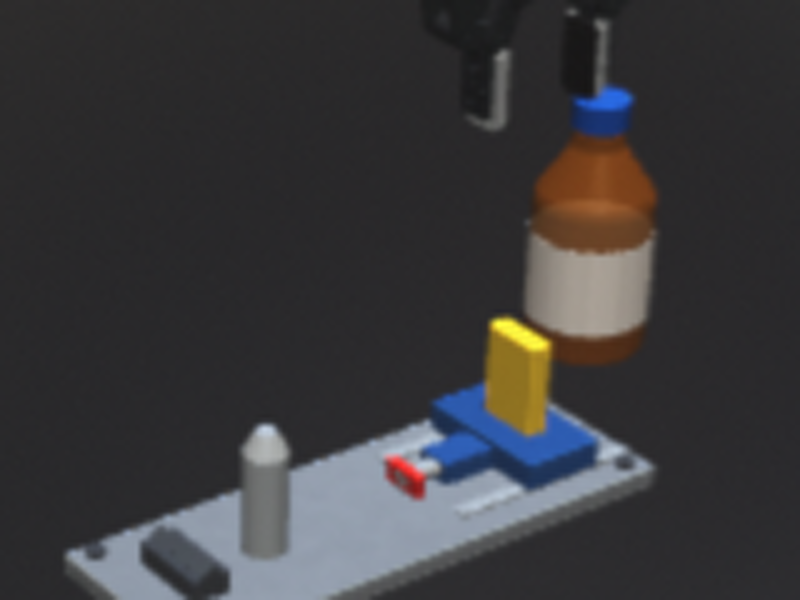

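Call:
arm_command(
  slide=[
    [45,-11.9,4],
    [45,-11.9,4],
    [45,-11.9,4],
    [45,-11.9,4],
    [45,-11.9,4],
    [45,-11.9,4],
    [45,-11.9,4],
    [45,-11.9,4],
    [45,-11.9,4],
    [45,-11.9,4],
  ],
  delta_rot=[
    [0,0,-90],
    [0,0,-90],
    [0,0,-90],
    [0,0,-90],
    [0,0,-90],
    [0,0,-90],
    [0,0,-90],
    [0,0,-90],
    [0,0,-90],
    [0,0,-90],
  ],
  gripper=[8,8,8,8,8,8,8,8,8,8],
)

```text
time: 6.55
ee_pos: [0.6217, -0.1066, 0.1477]
eef_rot: [180.0, 0.2, -19.0]
wrist_force: [0.5, 0.6, -0.2]
finger_gap: 0.0801
```

```bash
python3 -c "
from h import *
go(.6477,-.1743,.1,3)"
```

```text
t 6.55 pos [ 0.6217 -0.1066  0.1477] rot [ 1.7998e+02  1.5000e-01 -1.8980e+01] gap 0.0801 F [ 0.5  0.6 -0.2]
slide [4.68 5.56 4.76] rot [-1.000e-02  1.600e-01 -2.198e+01]
```

Call:
arm_command(
  slide=[
    [3.7,4.7,4.5],
    [3.7,4.7,4.5],
    [3.7,4.7,4.5],
    [3.7,4.7,4.5],
    [3.7,4.7,4.5],
    [3.7,4.7,4.5],
    [3.7,4.7,4.5],
  ],
  delta_rot=[
    [0,0,-20],
    [0,0,-20],
    [0,0,-20],
    [0,0,-20],
    [0,0,-20],
    [0,0,-20],
    [0,0,-20],
  ],
  gripper=[8,8,8,8,8,8,8],
)

```text
time: 7.13
ee_pos: [0.6419, -0.1605, 0.1057]
eef_rot: [180.0, -0.1, 0.6]
wrist_force: [-0.1, 0.8, 0.9]
finger_gap: 0.0803
```

```bash
python3 -c "
from h import *
go(.6477,-.1743,.0,3)
p=cam('scene');print(findrings(p))
crop(p,'s4',190,220,150,120,5)
p=cam('top');print(findrings(p))"
```

```text
t 7.13 pos [ 0.6419 -0.1605  0.1057] rot [ 1.7997e+02 -9.0000e-02  6.2000e-01] gap 0.0803 F [-0.1  0.8  0.9]
slide [ 0.55  1.39 10.58] rot [ 0.03 -0.09 -2.38]
{'a': [(array([ 0.6462, -0.1744]), 0.97, array([259.5, 315.3]))], 'b': [(array([ 0.4329, -0.1699]), 0.98, array([219.8, 263.1]))], 'c': [(array([0.4301, 0.3296]), 1.14, array([398.3, 204.3])), (array([ 0.5365, -0.174 ]), 0.98, array([237. , 287.7]))], 'd': [(array([ 0.4208, -0.3219]), 0.98, array([150.7, 282.1]))], 'e': [(array([ 0.5615, -0.3135]), 1.04, array([176.4, 317.4]))]}
{'e': [(array([ 0.5644, -0.312 ]), 0.85, array([460. , 254.5]))]}
```

View pics/s4.png

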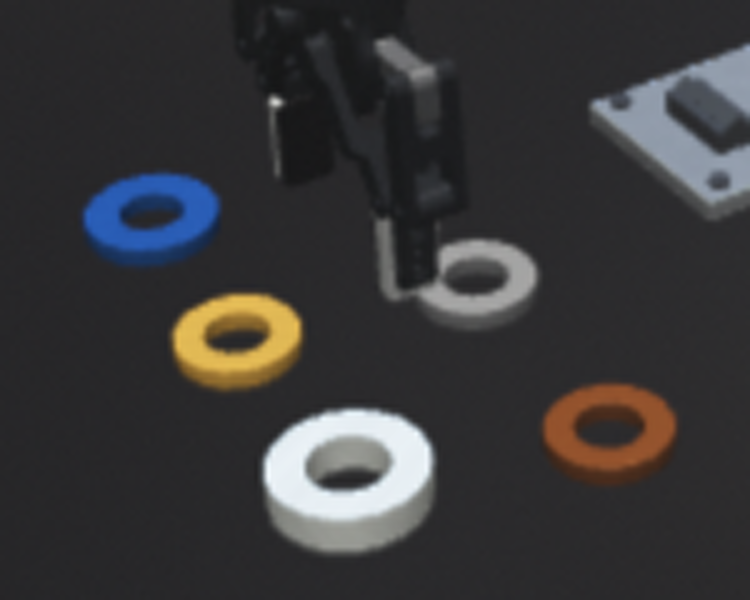

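Call:
arm_command(
  slide=[
    [0.55,1.4,2],
    [0.55,1.4,5],
    [0.55,1.4,8],
    [0.55,1.4,9.5],
    [0.55,1.4,10.2],
    [0.55,1.4,10.5],
    [0.55,1.4,10.5],
  ],
  delta_rot=[
    [0,0,-2.4],
    [0,0,-2.4],
    [0,0,-2.4],
    [0,0,-2.4],
    [0,0,-2.4],
    [0,0,-2.4],
    [0,0,-2.4],
  ],
  gripper=[8,8,8,8,8,8,8],
)

```text
time: 7.82
ee_pos: [0.6477, -0.1752, 0.0006]
eef_rot: [180.0, -0.1, 3.1]
wrist_force: [-1.0, 0.9, 0.1]
finger_gap: 0.08
```

```bash
python3 -c "
from h import *
go(.6477,-.1743,.0,3)
p=cam('scene')
crop(p,'s5',190,220,150,120,5)"
```

```text
t 7.82 pos [ 6.477e-01 -1.752e-01  6.000e-04] rot [ 1.7997e+02 -6.0000e-02  3.0700e+00] gap 0.08 F [-1.   0.9  0.1]
slide [ 0.   -0.09  0.06] rot [ 0.03 -0.06  0.07]
```

View pics/s5.png

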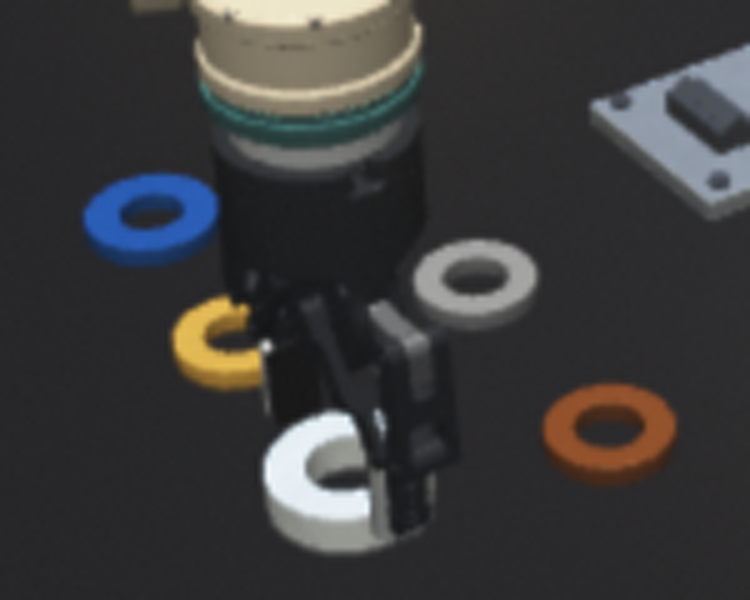

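Call:
arm_command(
  slide=[
    [0,0,0],
    [0,0,0],
    [0,0,0],
    [0,0,0],
    [0,0,0],
  ],
  delta_rot=[
    [0,0,0],
    [0,0,0],
    [0,0,0],
    [0,0,0],
    [0,0,0],
  ],
  gripper=[5,5,5,5,5],
  force=60,
)

```text
time: 8.28
ee_pos: [0.6488, -0.1758, 0.0031]
eef_rot: [179.9, -0.3, 3.1]
wrist_force: [-0.4, 0.7, 6.8]
finger_gap: 0.063
```

```bash
python3 -c "
from h import *
go(.6477,-.1743,.13,3)
p=cam('scene')
crop(p,'s6',190,220,150,120,5)"
```

```text
t 8.28 pos [ 0.6488 -0.1758  0.0031] rot [179.89  -0.27   3.07] gap 0.063 F [-0.4  0.7  6.8]
slide [ -0.05  -0.13 -12.69] rot [ 0.11 -0.27  0.07]
```

View pics/s6.png

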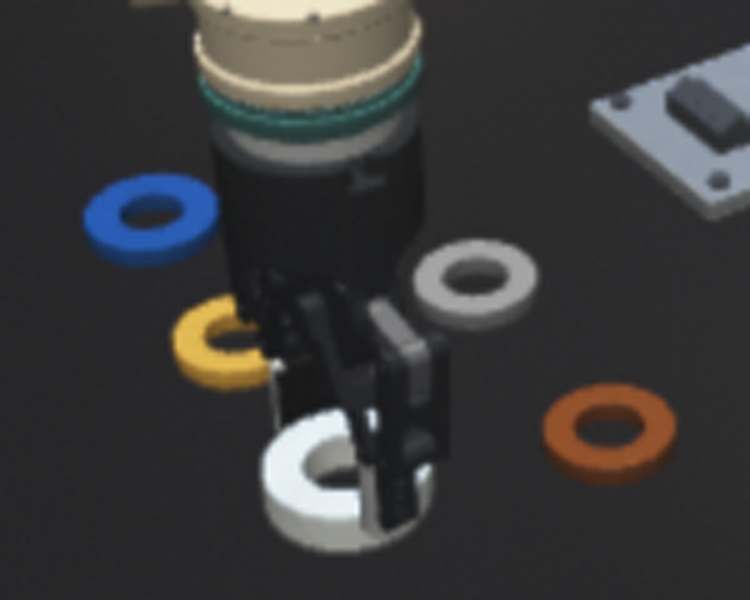

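Call:
arm_command(
  slide=[
    [0,0,-1],
    [0,0,-4],
    [0,0,-8],
    [0,0,-12],
    [0,0,-14],
    [0,0,-14],
  ],
  delta_rot=[
    [0,0,0],
    [0,0,0],
    [0,0,0],
    [0,0,0],
    [0,0,0],
    [0,0,0],
  ],
  gripper=[5,5,5,5,5,5],
)

```text
time: 8.83
ee_pos: [0.6498, -0.1761, 0.149]
eef_rot: [179.7, -0.7, 3.1]
wrist_force: [0.3, -0.1, 0.1]
finger_gap: 0.0631
```

```bash
python3 -c "
from h import *
go(.512,.119,.13,3)
p=cam('scene')
crop(p,'s7',190,160,150,120,5)"
```

```text
t 8.83 pos [ 0.6498 -0.1761  0.149 ] rot [179.72  -0.71   3.07] gap 0.0631 F [ 0.3 -0.1  0.1]
slide [-12.21 -30.22   1.6 ] rot [ 0.28 -0.71  0.07]
```

View pics/s7.png

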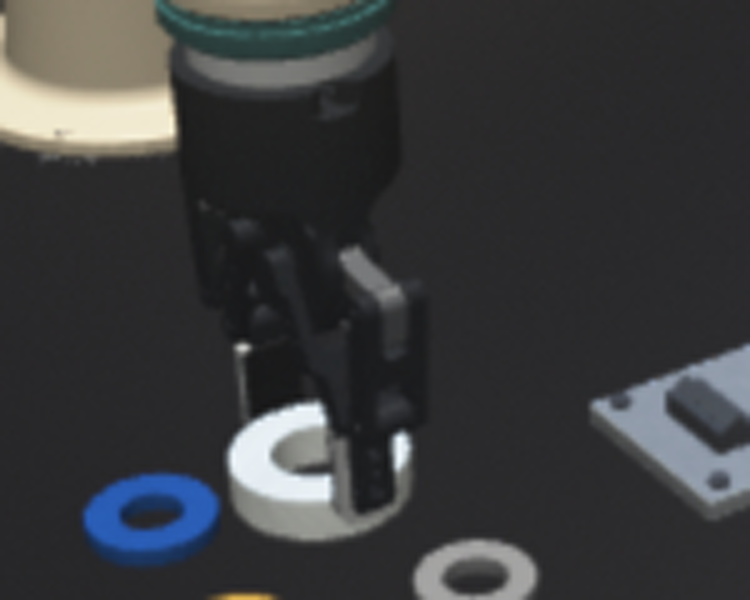

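Call:
arm_command(
  slide=[
    [-12.2,-30.2,1],
    [-12.2,-30.2,1],
    [-12.2,-30.2,1],
    [-12.2,-30.2,1],
    [-12.2,-30.2,1],
    [-12.2,-30.2,1],
    [-12.2,-30.2,1],
    [-12.2,-30.2,1],
    [-12.2,-30.2,1],
    [-12.2,-30.2,1],
  ],
  delta_rot=[
    [0,0.5,0],
    [0.3,-0.7,0],
    [0.3,-0.7,0],
    [0.3,-0.7,0],
    [0.3,-0.7,0],
    [0.3,-0.7,0],
    [0.3,-0.7,0],
    [0.3,-0.7,0],
    [0.3,-0.7,0],
    [0.3,-0.7,0],
  ],
  gripper=[5,5,5,5,5,5,5,5,5,5],
)

```text
time: 9.72
ee_pos: [0.5078, 0.1211, 0.1285]
eef_rot: [-179.7, 0.8, 3.2]
wrist_force: [0.2, -1.6, -1.6]
finger_gap: 0.0633
```

```bash
python3 -c "
from h import *
go(.512,.119,.09,3)
z=telemetry.state()['ee_pos'][2]-.003
p=cam('scene');print(findrings(p,'a',z))
crop(p,'s8',270,110,160,120,5)
p=cam('top');print(findrings(p,'a',z)); crop(p,'t8',180,225,145,100,5)"
```

```text
t 9.72 pos [0.5078 0.1211 0.1285] rot [-179.73    0.83    3.25] gap 0.0633 F [ 0.2 -1.6 -1.6]
slide [0.47 0.25 3.84] rot [-0.27  0.83  0.25]
{'a': [(array([0.5622, 0.2593]), 0.86, array([412.4, 186.4])), (array([0.5028, 0.1187]), 0.84, array([346. , 191.6])), (array([0.8013, 0.2657]), 1.16, array([491.7, 232.9]))]}
{'a': [(array([ 0.7582, -0.0192]), 1.16, array([335.5, 158. ])), (array([0.6499, 0.3654]), 0.84, array([157. , 208.6])), (array([0.5006, 0.051 ]), 0.8, array([303.1, 276.8]))]}
```

View pics/s8.png

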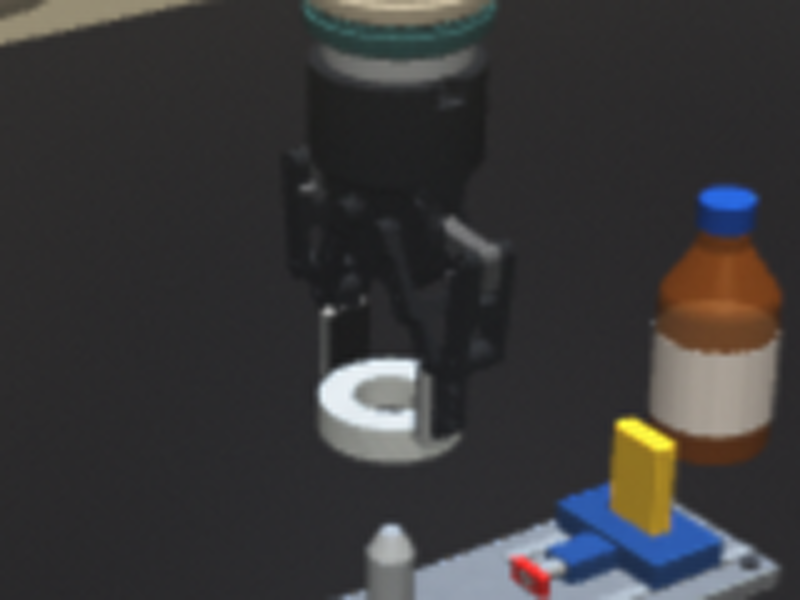

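View pics/t8.png

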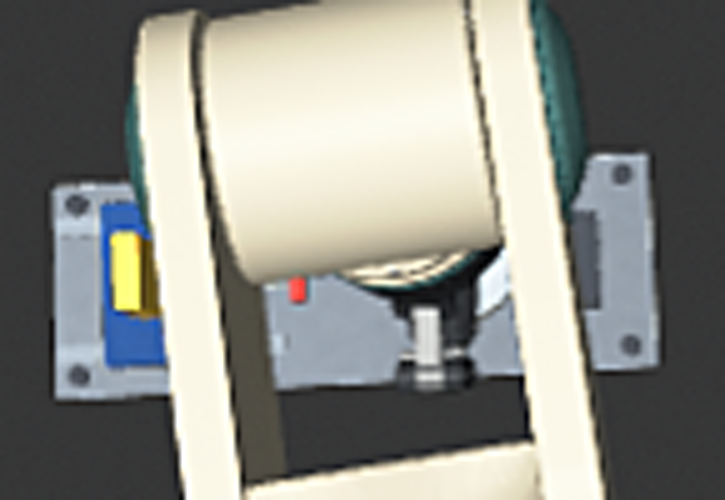

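```bash
python3 -c "
from h import *
s=telemetry.state();x,y,z=s['ee_pos'];print(s['ee_pos'])
p=cam('scene')
for zz in (z-.004,z-.002,z):
  q=proj(p,ringpts(x,y,66,18,zz));print(zz,((q.min(0)-[270,110])*5).round(),((q.max(0)-[270,110])*5).round())
q=(proj(p,[[.512,.119,.075],[.522,.119,.075],[.512,.129,.075],[.65,-.1744,.018]])-[270,110])*5;print(q)
"
```

```text
[0.50893677 0.1192686  0.128918  ]
0.1249180035057211 [314. 362.] [463. 467.]
0.1269180035057211 [314. 358.] [463. 463.]
0.1289180035057211 [314. 354.] [463. 459.]
[[ 390.18951201  530.64901515]
 [ 402.24870741  540.03965798]
 [ 408.4722364   524.77178491]
 [ -49.74971269 1012.58845932]]
```

```bash
python3 -c "
from h import *
go(.5108,.1187,.0145,3)"
```

```text
t 9.87 pos [0.5092 0.1189 0.1291] rot [-179.73    0.76    3.  ] gap 0.0628 F [ 0.1 -0.1 -1.1]
slide [ 0.31  0.08 11.45] rot [-0.27  0.76  0.  ]
```

Call:
arm_command(
  slide=[
    [0.15,0,0],
    [0.15,0,1],
    [0.15,0,2.5],
    [0.15,0,4],
    [0.15,0,5.5],
    [0.15,0,7],
    [0.15,0,8],
    [0.15,0,8],
  ],
  delta_rot=[
    [-0.3,0.8,0],
    [-0.3,0.8,0],
    [-0.3,0.8,0],
    [-0.3,0.8,0],
    [-0.3,0.8,0],
    [-0.3,0.8,0],
    [-0.3,0.8,0],
    [-0.3,0.8,0],
  ],
  gripper=[5,5,5,5,5,5,5,5],
)

```text
time: 10.53
ee_pos: [0.5081, 0.1194, 0.0465]
eef_rot: [180.0, 0.2, 3.0]
wrist_force: [-0.1, -0.4, -1.9]
finger_gap: 0.063
```

```bash
python3 -c "
from h import *
go(.5108,.1187,.0145,3)
p=cam('scene')
crop(p,'s9',270,130,160,120,5)"
```

```text
t 10.53 pos [0.5081 0.1194 0.0465] rot [179.96   0.19   3.02] gap 0.063 F [-0.1 -0.4 -1.9]
slide [0.28 0.08 3.2 ] rot [0.04 0.19 0.02]
```

View pics/s9.png

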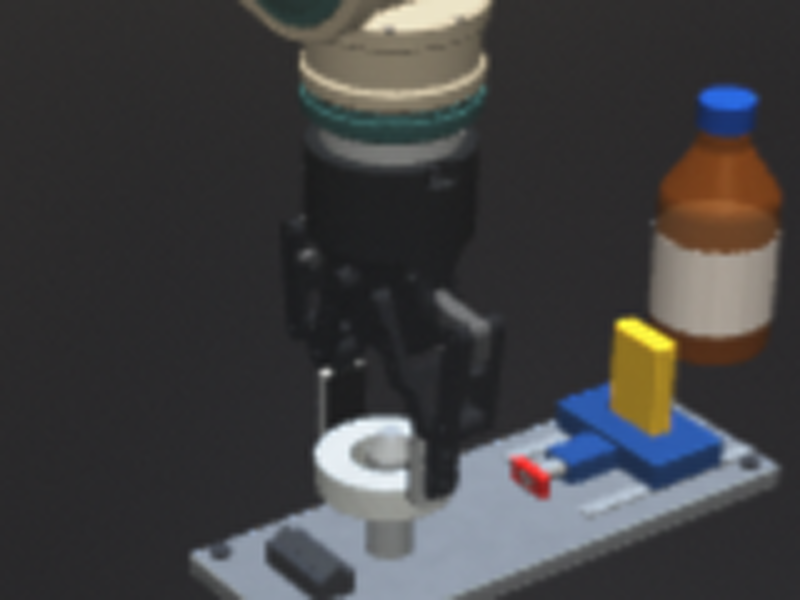

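Call:
arm_command(
  slide=[
    [0.15,0.05,1],
    [0.25,0.05,2],
    [0.25,0.05,2.8],
    [0.25,0.05,3.2],
    [0.25,0.05,3.2],
    [0.25,0.05,3.2],
    [0.25,0.05,3.2],
  ],
  delta_rot=[
    [0,0.2,0],
    [0,0.2,0],
    [0,0.2,0],
    [0,0.2,0],
    [0,0.2,0],
    [0,0.2,0],
    [0,0.2,0],
  ],
  gripper=[5,5,5,5,5,5,5],
)

```text
time: 11.17
ee_pos: [0.5126, 0.1199, 0.0181]
eef_rot: [180.0, -0.3, 3.1]
wrist_force: [-0.5, 0.1, -0.7]
finger_gap: 0.0629
```

```bash
python3 -c "
from h import *
go(.5108,.1187,.0145,3)
p=cam('scene')
crop(p,'s10',270,130,160,120,5)"
```

```text
t 11.17 pos [0.5126 0.1199 0.0181] rot [180.    -0.34   3.07] gap 0.0629 F [-0.5  0.1 -0.7]
slide [-0.19  0.11  0.36] rot [ 0.   -0.34  0.07]
```

View pics/s10.png

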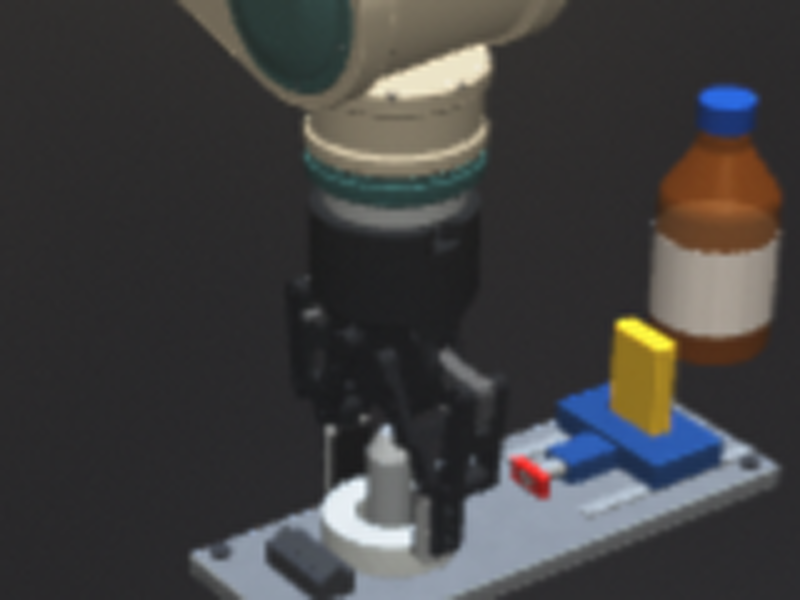

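Call:
arm_command(
  slide=[
    [-0.15,0.1,0.2],
    [-0.15,0.1,0.4],
    [-0.15,0.1,0.5],
    [-0.15,0.1,0.5],
    [-0.15,0.1,0.5],
  ],
  delta_rot=[
    [0,-0.3,0],
    [0,-0.3,0],
    [0,-0.3,0],
    [0,-0.3,0],
    [0,-0.3,0],
  ],
  gripper=[5,5,5,5,5],
)

```text
time: 11.63
ee_pos: [0.5115, 0.1188, 0.015]
eef_rot: [180.0, -0.1, 3.1]
wrist_force: [-7.7, -2.5, 14.7]
finger_gap: 0.0632
```

```bash
python3 -c "
from h import *
go(.5108,.1187,.0145,3)"
```

```text
t 11.63 pos [0.5115 0.1188 0.015 ] rot [ 1.7999e+02 -8.0000e-02  3.0700e+00] gap 0.0632 F [-7.7 -2.5 14.7]
slide [-0.07  0.01  0.05] rot [ 0.01 -0.08  0.07]
```

Call:
arm_command(
  slide=[
    [0,0,-0.1],
    [0,0,-0.1],
    [0,0,-0.1],
    [0,0,-0.1],
    [0,0,-3],
    [0,0,-7],
    [0,0,-11],
    [0,0,-13],
    [0,0,-13],
  ],
  delta_rot=[
    [0,0,0],
    [0,0,0],
    [0,0,0],
    [0,0,0],
    [0,0,0],
    [0,0,0],
    [0,0,0],
    [0,0,0],
    [0,0,0],
  ],
  gripper=[8,8,8,8,8,8,8,8,8],
)

```text
time: 12.38
ee_pos: [0.5135, 0.1192, 0.1488]
eef_rot: [-179.9, -0.6, 3.1]
wrist_force: [0.1, 1.0, 1.0]
finger_gap: 0.08
```

```bash
python3 -c "
from h import *
p=cam('scene');print(findrings(p,'abcde'),findrings(p,'a',.012))
go(.436,-.171,.15,3)
crop(p,'s11',270,130,160,120,5)"
```

```text
{'b': [(array([ 0.4329, -0.1699]), 0.98, array([219.8, 263.1]))], 'c': [(array([0.4301, 0.3296]), 1.14, array([398.3, 204.3])), (array([ 0.5365, -0.174 ]), 0.98, array([237. , 287.7]))], 'd': [(array([ 0.4209, -0.3219]), 0.98, array([150.7, 282.1]))], 'e': [(array([ 0.5615, -0.3136]), 1.04, array([176.4, 317.4]))]} {}
t 12.43 pos [0.5123 0.119  0.1455] rot [-179.97   -0.33    3.07] gap 0.0799 F [-0.1 -0.2 -0.1]
slide [-9.17 28.55 -0.52] rot [-0.03 -0.33  0.07]
```

View pics/s11.png

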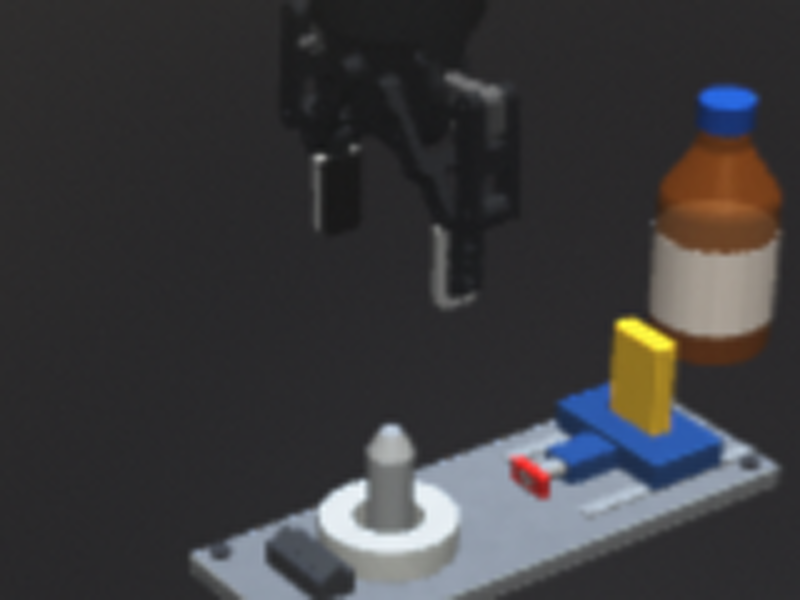

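Call:
arm_command(
  slide=[
    [-7.5,28.9,0],
    [-7.5,28.9,0],
    [-7.5,28.9,0],
    [-7.5,28.9,0],
    [-7.5,28.9,2],
    [-7.5,28.9,5],
    [-7.5,28.9,8],
    [-7.5,28.9,10],
    [-7.5,28.9,10],
    [-7.5,28.9,10],
  ],
  delta_rot=[
    [0,-0.3,0],
    [0,-0.3,0],
    [0,-0.3,0],
    [0,-0.3,0],
    [0,-0.3,0],
    [0,-0.3,0],
    [0,-0.3,0],
    [0,-0.3,0],
    [0,-0.3,0],
    [0,-0.3,0],
  ],
  gripper=[7.4,7.4,7.4,7.4,7.4,7.4,7.4,7.4,7.4,7.4],
)

```text
time: 13.27
ee_pos: [0.4483, -0.1734, 0.0384]
eef_rot: [-179.8, 0.8, 2.9]
wrist_force: [-0.1, -0.4, 0.2]
finger_gap: 0.074
```

```bash
python3 -c "
from h import *
p=cam('scene');print(findrings(p,'bcde'))
go(.4365,-.1698,-.004,3)"
```

```text
{'b': [(array([ 0.4341, -0.1709]), 0.93, array([219.5, 263.5]))], 'c': [(array([0.4301, 0.3296]), 1.14, array([398.3, 204.3])), (array([ 0.5365, -0.174 ]), 0.98, array([237. , 287.7]))], 'd': [(array([ 0.4208, -0.322 ]), 0.98, array([150.6, 282.1]))], 'e': [(array([ 0.5615, -0.3136]), 1.04, array([176.4, 317.4]))]}
t 13.32 pos [ 0.4503 -0.1732  0.0411] rot [-179.87    0.51    3.01] gap 0.0739 F [ 0.3 -0.2  0.5]
slide [-1.32 -0.4   4.53] rot [-0.13  0.51  0.  ]
```

Call:
arm_command(
  slide=[
    [-1.3,-0.35,0],
    [-1.3,-0.35,0],
    [-1.3,-0.35,1.5],
    [-1.3,-0.35,3],
    [-1.3,-0.35,4],
    [-1.3,-0.35,4.5],
    [-1.3,-0.35,4.5],
  ],
  delta_rot=[
    [-0.1,0.5,0],
    [-0.1,0.5,0],
    [-0.1,0.5,0],
    [-0.1,0.5,0],
    [-0.1,0.5,0],
    [-0.1,0.5,0],
    [-0.1,0.5,0],
  ],
  gripper=[7.4,7.4,7.4,7.4,7.4,7.4,7.4],
)

```text
time: 13.9
ee_pos: [0.4381, -0.1704, -0.0026]
eef_rot: [179.9, -0.2, 3.1]
wrist_force: [0.4, -0.6, -0.2]
finger_gap: 0.0742
```

```bash
python3 -c "
from h import *
p=cam('scene')
go(.4365,-.1698,-.004,3)
crop(p,'s12',170,190,130,100,6)"
```

```text
t 13.95 pos [ 0.4385 -0.1707 -0.0019] rot [179.9   -0.21   3.11] gap 0.0741 F [-0.1  0.  -0.6]
slide [-0.19 -0.1   0.21] rot [ 0.1  -0.21  0.11]
```

View pics/s12.png

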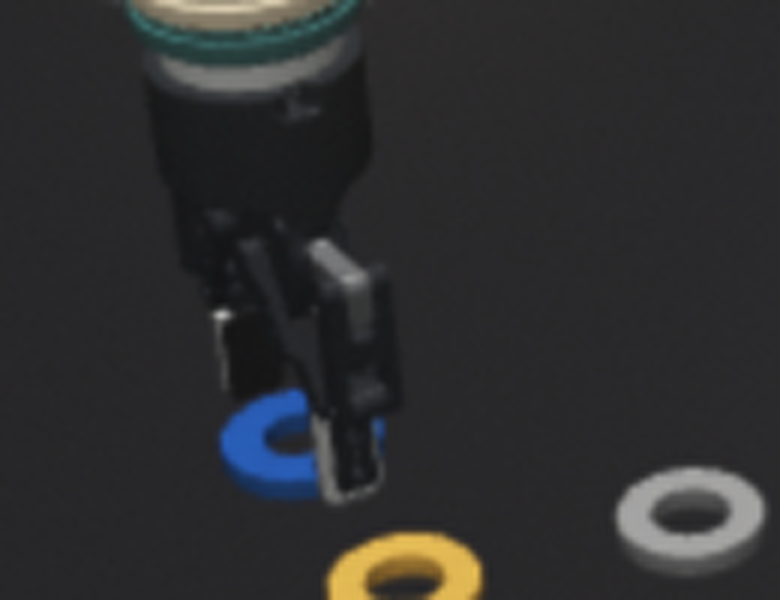

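Call:
arm_command(
  slide=[
    [-0.15,-0.05,0.25],
    [-0.15,-0.05,0.25],
    [-0.15,-0.05,0.25],
    [-0.15,-0.05,0.25],
    [-0.15,-0.05,0.25],
    [-0.15,-0.05,0.25],
  ],
  delta_rot=[
    [0.1,-0.2,0],
    [0.1,-0.2,0],
    [0.1,-0.2,0],
    [0.1,-0.2,0],
    [0.1,-0.2,0],
    [0.1,-0.2,0],
  ],
  gripper=[7.4,4.5,4.5,4.5,4.5,4.5],
)

```text
time: 14.45
ee_pos: [0.4372, -0.171, -0.0038]
eef_rot: [179.9, -0.1, 3.1]
wrist_force: [-0.0, 0.3, 6.6]
finger_gap: 0.0565
```

```bash
python3 -c "
from h import *
p=cam('scene')
go(.4365,-.1698,.12,3)
crop(p,'s13',170,190,130,100,6)"
```

```text
t 14.5 pos [ 0.4372 -0.171  -0.0038] rot [ 1.7995e+02 -9.0000e-02  3.0600e+00] gap 0.0564 F [0.  0.9 6.2]
slide [ -0.04  -0.11 -12.38] rot [ 0.05 -0.09  0.06]
```

View pics/s13.png

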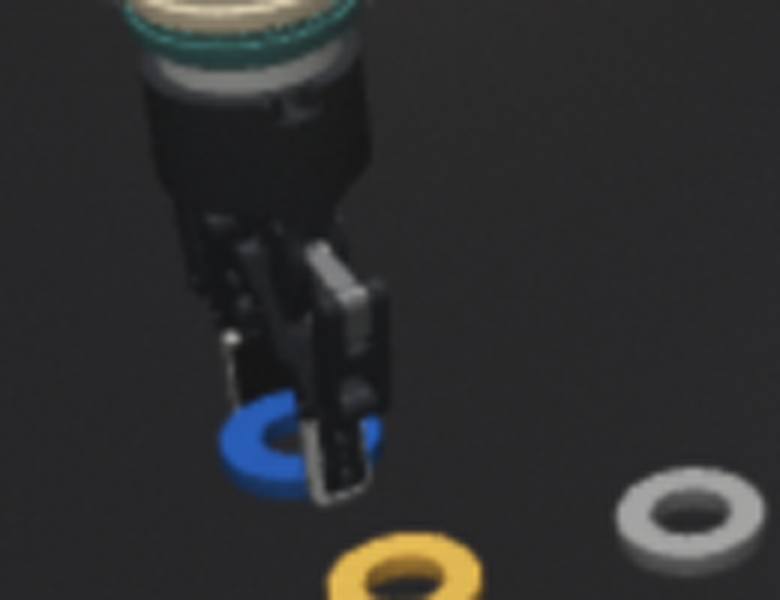

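Call:
arm_command(
  slide=[
    [0,0,-1],
    [0,0,-3],
    [0,0,-6],
    [0,0,-10],
    [0,0,-12.5],
    [0,0,-12.5],
  ],
  delta_rot=[
    [0,0,0],
    [0,0,0],
    [0,0,0],
    [0,0,0],
    [0,0,0],
    [0,0,0],
  ],
  gripper=[4.5,4.5,4.5,4.5,4.5,4.5],
)

```text
time: 15.0
ee_pos: [0.4391, -0.1719, 0.127]
eef_rot: [179.7, -0.5, 3.1]
wrist_force: [0.2, 0.8, 0.6]
finger_gap: 0.0567
```

```bash
python3 -c "
from h import *
p=cam('scene')
go(.5115,.1192,.12,3)
crop(p,'s14',170,170,130,100,6)"
```

```text
t 15.05 pos [ 0.4379 -0.1714  0.1238] rot [179.81  -0.33   3.06] gap 0.0563 F [ 0.5  0.  -1.8]
slide [  8.89 -28.62   0.34] rot [ 0.19 -0.33  0.06]
```

View pics/s14.png

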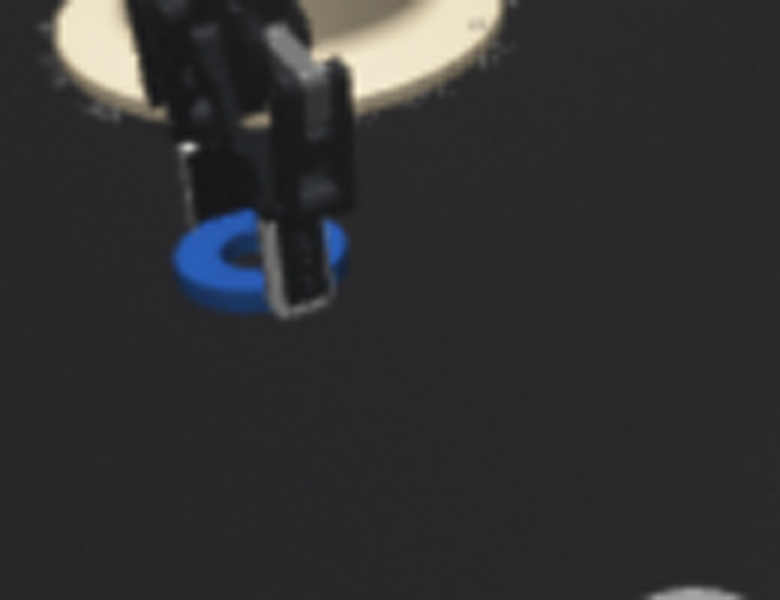

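Blue ring held flat. Carry to the post.

Call:
arm_command(
  slide=[
    [8.9,-28.6,0.3],
    [8.9,-28.6,0.3],
    [8.9,-28.6,0.3],
    [8.9,-28.6,0.3],
    [8.9,-28.6,0.3],
    [8.9,-28.6,0.3],
    [8.9,-28.6,0.3],
    [8.9,-28.6,0.3],
    [8.9,-28.6,0.3],
    [8.9,-28.6,0.3],
  ],
  delta_rot=[
    [0.1,-0.2,0],
    [0.1,-0.2,0],
    [0.1,-0.2,0],
    [0.1,-0.2,0],
    [0.1,-0.2,0],
    [0.1,-0.2,0],
    [0.1,-0.2,0],
    [0.1,-0.2,0],
    [0.1,-0.2,0],
    [0.1,-0.2,0],
  ],
  gripper=[4.5,4.5,4.5,4.5,4.5,4.5,4.5,4.5,4.5,4.5],
)

```text
time: 15.88
ee_pos: [0.5092, 0.1196, 0.1158]
eef_rot: [-180.0, 0.4, 3.1]
wrist_force: [-0.4, 0.5, -0.3]
finger_gap: 0.0563
```

```bash
cat > obs.py <<'E'
from h import *
import sys
k=sys.argv[1]; off=float(sys.argv[2]); tx,ty,tz=map(float,sys.argv[3:6]); nm=sys.argv[6]
od,t,_=RG[k]
p=cam('scene'); go(tx,ty,tz,3)
s=telemetry.state();x,y,z=s['ee_pos']
q=proj(p,ringpts(x,y,od,t,z+off)); print("model ring crop",((q.min(0)-[270,130])*5).round(),((q.max(0)-[270,130])*5).round())
b=[v for v in blobs(p['image'],k)]
for pts,st in b:
    if 300<pts[:,0].mean()<390: print("seen",(pts.min(0)-[270,130])*5,(pts.max(0)+1-[270,130])*5)
crop(p,nm,270,130,160,120,5)
E
python3 obs.py b .0038 .5115 .1192 .04 s15
```

```text
t 15.93 pos [0.5094 0.1188 0.1161] rot [-179.95    0.33    3.04] gap 0.0562 F [ 0.8 -0.2 -1.2]
slide [ 0.26 -0.02  7.61] rot [-0.05  0.33  0.04]
model ring crop [321. 291.] [455. 374.]
seen [320 290] [410 370]
```

View pics/s15.png

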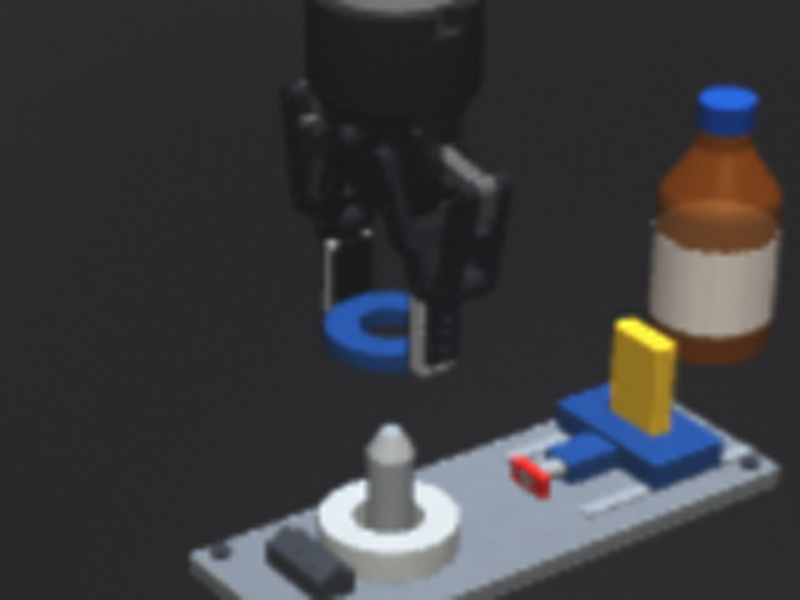

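Call:
arm_command(
  slide=[
    [0.15,0,0],
    [0.15,0,0.5],
    [0.15,0,2],
    [0.15,0,3.5],
    [0.15,0,4.5],
    [0.15,0,5.5],
    [0.15,0,6],
    [0.15,0,6],
  ],
  delta_rot=[
    [0,0.3,0],
    [0,0.3,0],
    [0,0.3,0],
    [0,0.3,0],
    [0,0.3,0],
    [0,0.3,0],
    [0,0.3,0],
    [0,0.3,0],
  ],
  gripper=[4.5,4.5,4.5,4.5,4.5,4.5,4.5,4.5],
)

```text
time: 16.6
ee_pos: [0.5107, 0.1195, 0.0559]
eef_rot: [-179.9, 0.0, 3.0]
wrist_force: [0.3, -0.5, -0.8]
finger_gap: 0.0566
```

```bash
python3 obs.py b .0038 .5115 .1192 .0262 s16
```

```text
t 16.65 pos [0.5112 0.1197 0.0569] rot [-1.7991e+02 -6.0000e-02  3.0500e+00] gap 0.057 F [-0.   0.6  0.2]
slide [0.02 0.05 3.07] rot [-0.09 -0.06  0.05]
model ring crop [325. 405.] [456. 490.]
seen [325 405] [415 490]
```

View pics/s16.png

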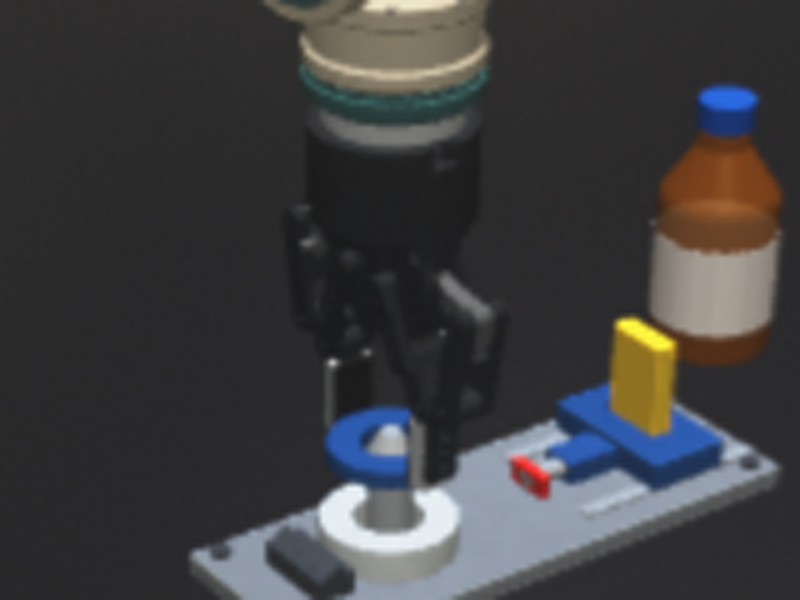

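Call:
arm_command(
  slide=[
    [0,0,0.8],
    [0,0,1.6],
    [0,0,2.4],
    [0,0,3],
    [0,0,3.2],
    [0,0,3.2],
    [0,0,3.2],
  ],
  delta_rot=[
    [-0.1,-0.1,0],
    [-0.1,-0.1,0],
    [-0.1,-0.1,0],
    [-0.1,-0.1,0],
    [-0.1,-0.1,0],
    [-0.1,-0.1,0],
    [-0.1,-0.1,0],
  ],
  gripper=[4.5,4.5,4.5,4.5,4.5,4.5,4.5],
)

```text
time: 17.23
ee_pos: [0.5116, 0.12, 0.0262]
eef_rot: [180.0, -0.0, 3.1]
wrist_force: [-5.3, -0.6, 10.0]
finger_gap: 0.0566
```

```bash
python3 obs.py b .0038 .5115 .1192 .0262 s17
```

```text
t 17.28 pos [0.5116 0.12   0.0262] rot [ 1.7999e+02 -2.0000e-02  3.0700e+00] gap 0.0562 F [-5.  -0.7  9.7]
slide [-0.02  0.08  0.  ] rot [ 0.01 -0.02  0.07]
model ring crop [326. 462.] [456. 548.]
seen [325 465] [410 540]
```

View pics/s17.png

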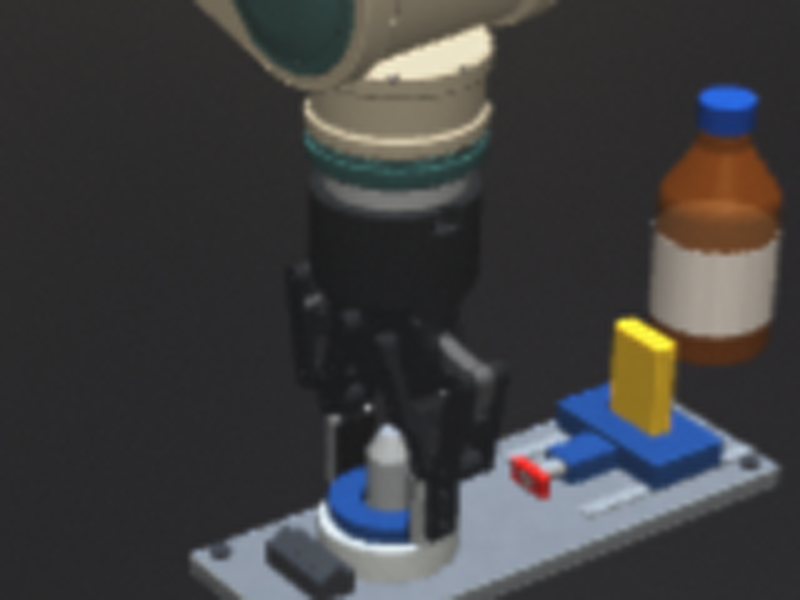

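Call:
arm_command(
  slide=[
    [0,0,-0.1],
    [0,0,-0.1],
    [0,0,-0.1],
    [0,0,-0.1],
    [0,0,-3],
    [0,0,-7],
    [0,0,-11],
    [0,0,-12],
    [0,0,-12],
  ],
  delta_rot=[
    [0,0,0],
    [0,0,0],
    [0,0,0],
    [0,0,0],
    [0,0,0],
    [0,0,0],
    [0,0,0],
    [0,0,0],
    [0,0,0],
  ],
  gripper=[7.4,7.4,7.4,7.4,7.4,7.4,7.4,7.4,7.4],
)

```text
time: 18.03
ee_pos: [0.5135, 0.1203, 0.1496]
eef_rot: [-180.0, -0.5, 3.1]
wrist_force: [0.9, 0.1, -0.7]
finger_gap: 0.074
```

```bash
python3 -c "
from h import *
p=cam('scene');print(findrings(p,'cde'))
go(.539,-.1738,.12,3)
crop(p,'s18',270,130,160,120,5)"
```

```text
{'c': [(array([0.4301, 0.3296]), 1.14, array([398.3, 204.3])), (array([ 0.5365, -0.174 ]), 0.98, array([237. , 287.7]))], 'd': [(array([ 0.4208, -0.3219]), 0.98, array([150.7, 282.1]))], 'e': [(array([ 0.5615, -0.3135]), 1.04, array([176.4, 317.4]))]}
t 18.08 pos [0.5122 0.1201 0.1466] rot [-179.99   -0.2     3.07] gap 0.0738 F [-0.3 -0.1 -0.6]
slide [ 1.09 29.49  2.66] rot [-0.01 -0.2   0.07]
```

View pics/s18.png

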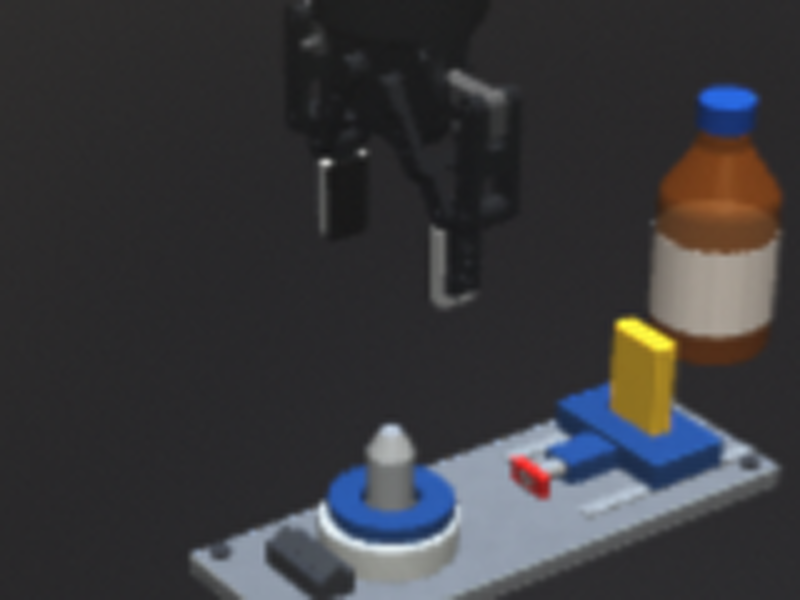

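Blue home and flat. On to gold.

Call:
arm_command(
  slide=[
    [1.1,29.4,1],
    [1.1,29.4,1],
    [1.1,29.4,1],
    [1.1,29.4,1],
    [1.1,29.4,3],
    [1.1,29.4,6],
    [1.1,29.4,9],
    [1.1,29.4,10],
    [1.1,29.4,10],
    [1.1,29.4,10],
  ],
  delta_rot=[
    [0,0,0],
    [0,0,0],
    [0,0,0],
    [0,0,0],
    [0,0,0],
    [0,0,0],
    [0,0,0],
    [0,0,0],
    [0,0,0],
    [0,0,0],
  ],
  gripper=[6.8,6.8,6.8,6.8,6.8,6.8,6.8,6.8,6.8,6.8],
)

```text
time: 18.92
ee_pos: [0.5354, -0.1729, 0.0406]
eef_rot: [-179.8, 0.5, 2.9]
wrist_force: [0.2, 0.2, 0.6]
finger_gap: 0.0683
```

```bash
python3 -c "
from h import *
p=cam('scene')
go(.539,-.1738,-.003,3)
crop(p,'s19',170,210,130,100,6)"
```

```text
t 18.97 pos [ 0.5371 -0.1725  0.0435] rot [-179.9     0.19    3.02] gap 0.0676 F [0.1 0.8 0.7]
slide [0.2  0.14 4.64] rot [-0.1   0.19  0.02]
```

View pics/s19.png

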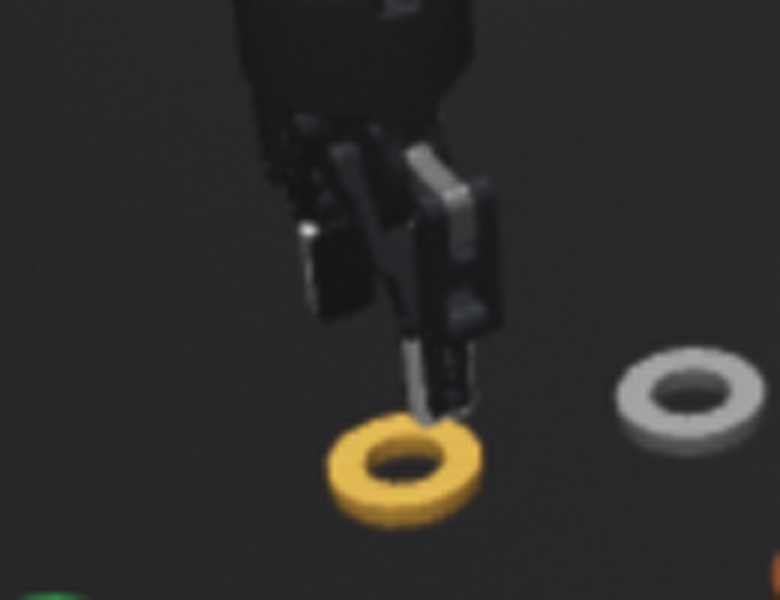

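Call:
arm_command(
  slide=[
    [0.15,0.1,0.5],
    [0.15,0.1,2],
    [0.15,0.1,3.5],
    [0.15,0.1,4.3],
    [0.15,0.1,4.6],
    [0.15,0.1,4.6],
    [0.15,0.1,4.6],
  ],
  delta_rot=[
    [-0.1,0.2,0],
    [-0.1,0.2,0],
    [-0.1,0.2,0],
    [-0.1,0.2,0],
    [-0.1,0.2,0],
    [-0.1,0.2,0],
    [-0.1,0.2,0],
  ],
  gripper=[6.8,6.8,6.8,6.8,6.8,6.8,6.8],
)

```text
time: 19.55
ee_pos: [0.5404, -0.1738, 0.0004]
eef_rot: [179.9, -0.3, 3.1]
wrist_force: [-0.1, -0.1, 0.6]
finger_gap: 0.0677
```

```bash
python3 -c "
from h import *
p=cam('scene')
go(.539,-.1738,-.003,3)
crop(p,'s20',170,210,130,100,6)"
```

```text
t 19.6 pos [ 5.405e-01 -1.740e-01  5.000e-04] rot [179.84  -0.31   3.09] gap 0.0677 F [0.5 0.3 0.3]
slide [-0.15 -0.03  0.35] rot [ 0.16 -0.31  0.09]
```

View pics/s20.png

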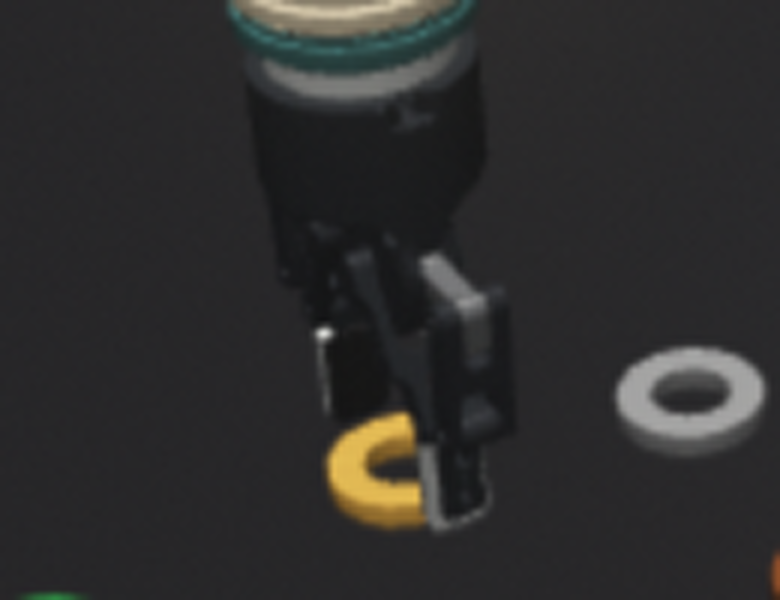

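Call:
arm_command(
  slide=[
    [-0.1,0,0.35],
    [-0.1,0,0.35],
    [-0.1,0,0.35],
    [-0.1,0,0.35],
    [-0.1,0,0.35],
    [-0.1,0,0.35],
    [-0.1,0,0.35],
  ],
  delta_rot=[
    [0.1,-0.3,0],
    [0.1,-0.3,0],
    [0.1,-0.3,0],
    [0.1,-0.3,0],
    [0.1,-0.3,0],
    [0.1,-0.3,0],
    [0.1,-0.3,0],
  ],
  gripper=[6.8,6.8,4,4,4,4,4],
)

```text
time: 20.18
ee_pos: [0.5396, -0.1743, -0.0031]
eef_rot: [179.9, -0.0, 3.1]
wrist_force: [1.7, 0.5, 4.7]
finger_gap: 0.0512
```

```bash
python3 -c "
from h import *
go(.539,-.1738,.12,3)"
```

```text
t 20.18 pos [ 0.5396 -0.1743 -0.0031] rot [ 1.7994e+02 -3.0000e-02  3.0600e+00] gap 0.0512 F [1.7 0.5 4.7]
slide [ -0.05  -0.04 -12.31] rot [ 0.06 -0.03  0.06]
```

Call:
arm_command(
  slide=[
    [0,0,-1],
    [0,0,-4],
    [0,0,-8],
    [0,0,-11],
    [-0.2,-4,-12],
    [-0.4,-8,-12],
    [-0.5,-12,-12],
    [-0.7,-16,-12],
    [-0.9,-20,-12],
    [-1,-24,-12],
  ],
  delta_rot=[
    [0,0,0],
    [0,0,0],
    [0,0,0],
    [0,0,0],
    [0,0,0],
    [0,0,0],
    [0,0,0],
    [0,0,0],
    [0,0,0],
    [0,0,0],
  ],
  gripper=[4,4,4,4,4,4,4,4,4,4],
)

```text
time: 21.02
ee_pos: [0.5151, 0.0668, 0.116]
eef_rot: [180.0, 0.1, 3.0]
wrist_force: [1.7, 0.1, -1.1]
finger_gap: 0.0514
```

```bash
python3 -c "
from h import *
go(.5115,.1195,.11,3)"
```

```text
t 21.02 pos [0.5151 0.0668 0.116 ] rot [1.7999e+02 1.3000e-01 3.0500e+00] gap 0.0514 F [ 1.7  0.1 -1.1]
slide [-0.08 -5.28  0.6 ] rot [0.01 0.13 0.05]
```

Call:
arm_command(
  slide=[
    [-0.1,-3,0.3],
    [-0.1,-5,0.3],
    [-0.1,-5.3,0.3],
    [-0.1,-5.3,0.3],
    [-0.1,-5.3,0.3],
    [-0.1,-5.3,0.3],
  ],
  delta_rot=[
    [0,0,0],
    [0,0,0],
    [0,0,0],
    [0,0,0],
    [0,0,0],
    [0,0,0],
  ],
  gripper=[4,4,4,4,4,4],
)

```text
time: 21.52
ee_pos: [0.5124, 0.1168, 0.1128]
eef_rot: [180.0, 0.1, 3.0]
wrist_force: [0.3, 0.4, -0.5]
finger_gap: 0.0513
```

```bash
python3 obs.py c .0031 .5115 .1195 .0369 s21
```

```text
t 21.57 pos [0.5124 0.1167 0.1128] rot [1.7998e+02 1.1000e-01 2.9700e+00] gap 0.0512 F [ 1.  -0.8 -0.8]
slide [-0.06 -0.28  7.59] rot [ 0.02  0.11 -0.03]
model ring crop [327. 306.] [448. 383.]
seen [325 305] [405 380]
```

View pics/s21.png

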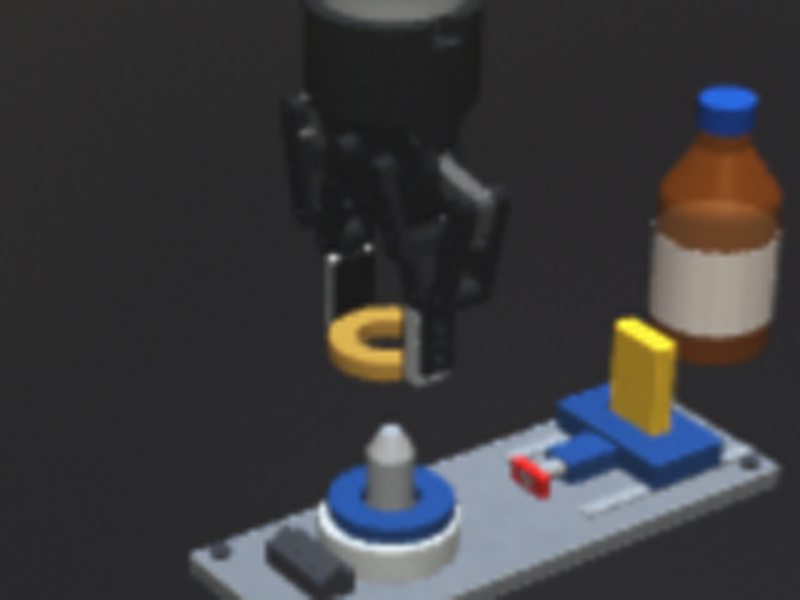

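Call:
arm_command(
  slide=[
    [-0.05,-0.3,0],
    [-0.05,-0.3,0.5],
    [-0.05,-0.3,2],
    [-0.05,-0.3,3.5],
    [-0.05,-0.3,4.5],
    [-0.05,-0.3,5.2],
    [-0.05,-0.3,5.2],
    [-0.05,-0.3,5.2],
  ],
  delta_rot=[
    [0,0,0],
    [0,0,0],
    [0,0,0],
    [0,0,0],
    [0,0,0],
    [0,0,0],
    [0,0,0],
    [0,0,0],
  ],
  gripper=[4,4,4,4,4,4,4,4],
)

```text
time: 22.23
ee_pos: [0.5115, 0.1209, 0.0607]
eef_rot: [180.0, 0.1, 3.1]
wrist_force: [-0.1, -0.6, -0.3]
finger_gap: 0.0513
```

```bash
python3 obs.py c .0031 .5115 .1195 .0369 s22
```

```text
t 22.28 pos [0.5119 0.121  0.0613] rot [-1.80e+02  5.00e-02  3.06e+00] gap 0.0512 F [-0.2  0.6 -0.5]
slide [-0.04  0.14  2.44] rot [-0.    0.05  0.06]
model ring crop [335. 401.] [453. 480.]
seen [335 400] [410 480]
```

View pics/s22.png

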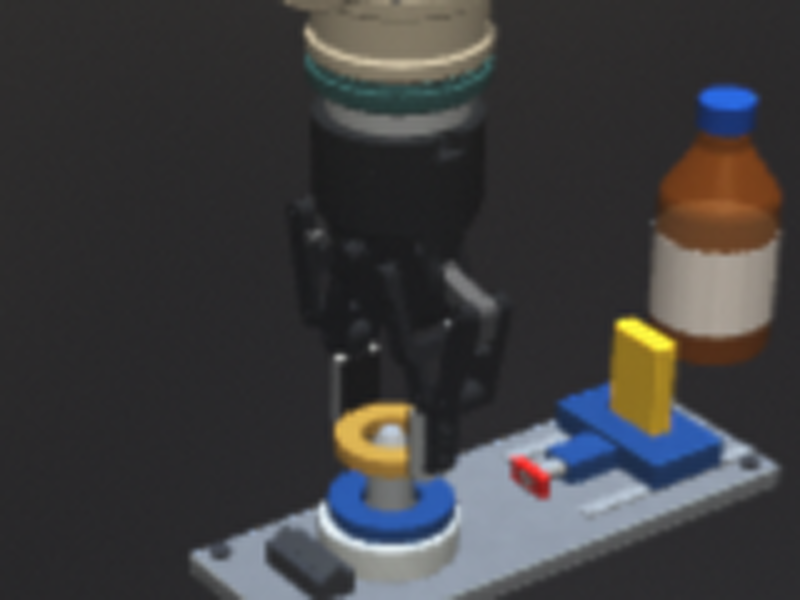

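Threaded; shift back 1 mm in y and go home.

Call:
arm_command(
  slide=[
    [0,0.1,0.8],
    [0,0.1,1.6],
    [0,0.1,2.2],
    [0,0.1,2.5],
    [0,0.1,2.6],
    [0,0.1,2.6],
    [0,0.1,2.6],
  ],
  delta_rot=[
    [0,0,0],
    [0,0,0],
    [0,0,0],
    [0,0,0],
    [0,0,0],
    [0,0,0],
    [0,0,0],
  ],
  gripper=[4,4,4,4,4,4,4],
)

```text
time: 22.87
ee_pos: [0.5117, 0.1199, 0.0368]
eef_rot: [180.0, 0.1, 3.1]
wrist_force: [-8.5, -2.3, 18.1]
finger_gap: 0.0515
```

```bash
python3 obs.py c .0031 .5115 .1195 .0369 s23
```

```text
t 22.92 pos [0.5117 0.1199 0.0368] rot [1.7998e+02 8.0000e-02 3.0700e+00] gap 0.0515 F [-9.8 -2.2 17.3]
slide [-0.02  0.04 -0.01] rot [0.02 0.08 0.07]
model ring crop [332. 447.] [450. 526.]
seen [330 450] [410 520]
```

Call:
arm_command(
  slide=[
    [0,0,-0.1],
    [0,0,-0.1],
    [0,0,-0.1],
    [0,0,-0.1],
    [0,0,-3],
    [0,0,-7],
    [0,0,-10],
    [0,0,-11],
    [0,0,-11],
  ],
  delta_rot=[
    [0,0,0],
    [0,0,0],
    [0,0,0],
    [0,0,0],
    [0,0,0],
    [0,0,0],
    [0,0,0],
    [0,0,0],
    [0,0,0],
  ],
  gripper=[6.8,6.8,6.8,6.8,6.8,6.8,6.8,6.8,6.8],
)

```text
time: 23.67
ee_pos: [0.5133, 0.1202, 0.148]
eef_rot: [-180.0, -0.3, 3.1]
wrist_force: [-0.5, 0.6, 0.7]
finger_gap: 0.068
```

```bash
python3 -c "
from h import *
p=cam('scene');print(findrings(p,'de'))
go(.4237,-.3215,.05,3)
crop(p,'s24',270,130,160,120,5)"
```

```text
{'d': [(array([ 0.4209, -0.3219]), 0.98, array([150.7, 282.1]))], 'e': [(array([ 0.5616, -0.3135]), 1.04, array([176.4, 317.4]))]}
t 23.72 pos [0.5122 0.1201 0.1453] rot [-1.7999e+02 -2.0000e-02  3.0700e+00] gap 0.0679 F [-0.6 -0.2 -0.4]
slide [-11.2   43.62   9.52] rot [-0.01 -0.02  0.07]
```

View pics/s24.png

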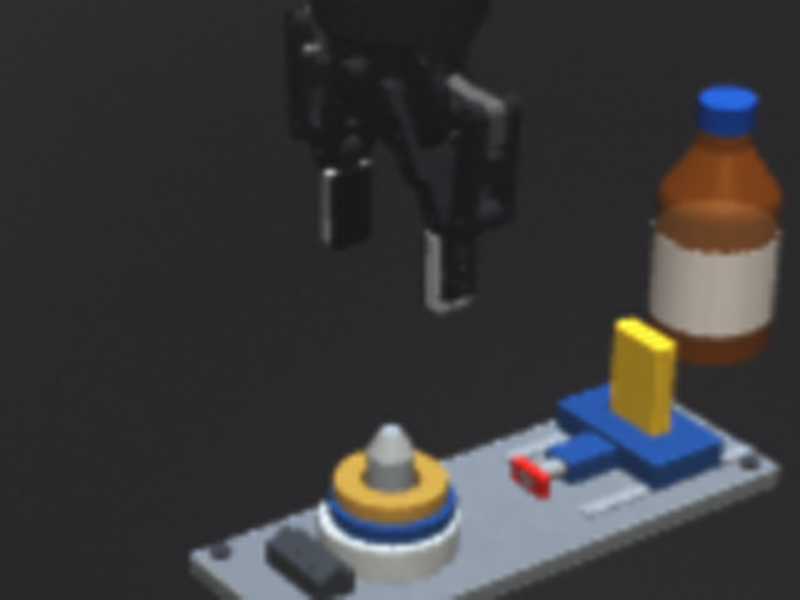

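Gold home. Next the red ring.

Call:
arm_command(
  slide=[
    [-11.2,43.6,1],
    [-11.2,43.6,1],
    [-11.2,43.6,1],
    [-11.2,43.6,1],
    [-11.2,43.6,1],
    [-11.2,43.6,1],
    [-11.2,43.6,1],
    [-11.2,43.6,2],
    [-11.2,43.6,4],
    [-11.2,43.6,7],
  ],
  delta_rot=[
    [0,0,0],
    [0,0,0],
    [0,0,0],
    [0,0,0],
    [0,0,0],
    [0,0,0],
    [0,0,0],
    [0,0,0],
    [0,0,0],
    [0,0,0],
  ],
  gripper=[6.2,6.2,6.2,6.2,6.2,6.2,6.2,6.2,6.2,6.2],
)

```text
time: 24.55
ee_pos: [0.4306, -0.2832, 0.1015]
eef_rot: [179.9, 0.0, 3.0]
wrist_force: [1.3, 0.0, 0.8]
finger_gap: 0.0619
```

```bash
python3 -c "
from h import *
go(.4237,-.3215,.045,3)"
```

```text
t 24.55 pos [ 0.4306 -0.2832  0.1015] rot [1.7992e+02 3.0000e-02 3.0100e+00] gap 0.0619 F [1.3 0.  0.8]
slide [-0.89  3.78  5.66] rot [0.08 0.03 0.01]
```

Call:
arm_command(
  slide=[
    [-0.8,3.5,2],
    [-0.8,3.5,4],
    [-0.8,3.5,5.5],
    [-0.8,3.5,5.5],
    [-0.8,3.5,5.5],
  ],
  delta_rot=[
    [0,0,0],
    [0,0,0],
    [0,0,0],
    [0,0,0],
    [0,0,0],
  ],
  gripper=[6.2,6.2,6.2,6.2,6.2],
)

```text
time: 24.97
ee_pos: [0.4237, -0.3148, 0.0444]
eef_rot: [-179.8, 0.3, 3.1]
wrist_force: [-0.2, 0.1, 0.5]
finger_gap: 0.0621
```

```bash
python3 -c "
from h import *
p=cam('scene');print(findrings(p,'de'))
go(.4237,-.3215,-.0015,3)
crop(p,'s25',90,210,130,100,6)"
```

```text
{'d': [(array([ 0.4215, -0.3222]), 0.95, array([150.6, 282.3]))], 'e': [(array([ 0.5616, -0.3135]), 1.04, array([176.4, 317.4]))]}
t 25.02 pos [ 0.4247 -0.3153  0.0461] rot [-179.92    0.18    3.09] gap 0.0615 F [ 0.2 -0.2 -0. ]
slide [-0.12  0.62  4.76] rot [-0.08  0.18  0.09]
```

View pics/s25.png

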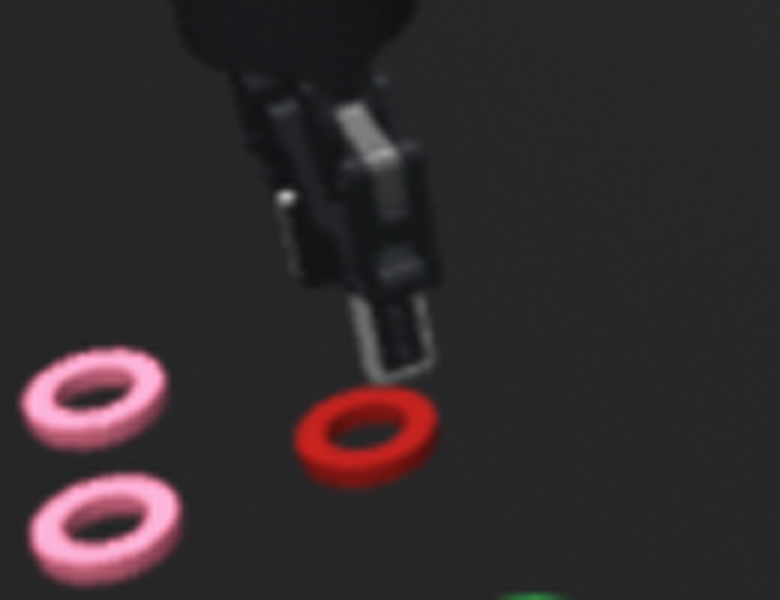

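Call:
arm_command(
  slide=[
    [-0.15,0.65,0],
    [-0.15,0.65,1],
    [-0.15,0.65,2.5],
    [-0.15,0.65,3.8],
    [-0.15,0.65,4.5],
    [-0.15,0.65,4.7],
    [-0.15,0.65,4.7],
  ],
  delta_rot=[
    [0,0.2,0],
    [0,0.2,0],
    [0,0.2,0],
    [0,0.2,0],
    [0,0.2,0],
    [0,0.2,0],
    [0,0.2,0],
  ],
  gripper=[6.2,6.2,6.2,6.2,6.2,6.2,6.2],
)

```text
time: 25.6
ee_pos: [0.4238, -0.3224, -0.0003]
eef_rot: [-180.0, -0.1, 3.1]
wrist_force: [1.0, -0.4, -0.0]
finger_gap: 0.062
```

```bash
python3 -c "
from h import *
p=cam('scene')
go(.4237,-.3215,-.0015,3)
crop(p,'s26',90,210,130,100,6)"
```

```text
t 25.65 pos [ 4.241e-01 -3.226e-01  4.000e-04] rot [ 1.7997e+02 -1.2000e-01  3.0700e+00] gap 0.0622 F [0.  0.4 0.7]
slide [-0.03 -0.12  0.19] rot [ 0.03 -0.12  0.07]
```

View pics/s26.png

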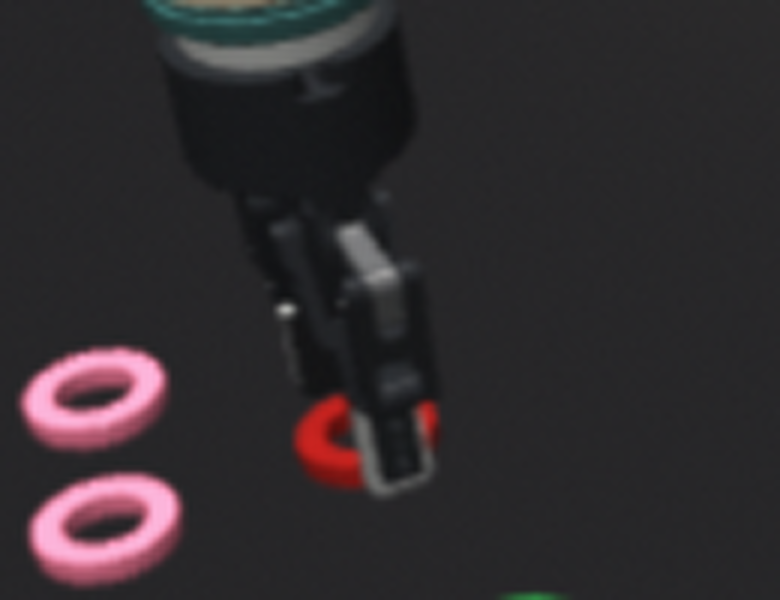

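Call:
arm_command(
  slide=[
    [0,-0.1,0.2],
    [0,-0.1,0.25],
    [0,-0.1,0.25],
    [0,-0.1,0.25],
    [0,-0.1,0.25],
    [0,-0.1,0.25],
    [0,-0.1,0.25],
  ],
  delta_rot=[
    [0,-0.1,0],
    [0,-0.1,0],
    [0,-0.1,0],
    [0,-0.1,0],
    [0,-0.1,0],
    [0,-0.1,0],
    [0,-0.1,0],
  ],
  gripper=[6.2,6.2,3.5,3.5,3.5,3.5,3.5],
)

```text
time: 26.23
ee_pos: [0.4243, -0.3219, -0.0016]
eef_rot: [179.9, -0.1, 3.1]
wrist_force: [-0.4, 0.5, 5.3]
finger_gap: 0.0449
```

```bash
python3 -c "
from h import *
go(.5115,.1195,.12,3)"
```

```text
t 26.23 pos [ 0.4243 -0.3219 -0.0016] rot [ 1.7993e+02 -7.0000e-02  3.0700e+00] gap 0.0449 F [-0.4  0.5  5.3]
slide [ 11.08 -43.6  -12.2 ] rot [ 0.07 -0.07  0.07]
```

Call:
arm_command(
  slide=[
    [0,0,-1],
    [0,0,-4],
    [0,0,-8],
    [0,0,-11],
    [1,-4,-12],
    [2,-8,-12],
    [3.1,-12,-12],
    [4.1,-16,-12],
    [5.1,-20,-12],
    [6.1,-24,-12],
  ],
  delta_rot=[
    [0,0,0],
    [0,0,0],
    [0,0,0],
    [0,0,0],
    [0,0,0],
    [0,0,0],
    [0,0,0],
    [0,0,0],
    [0,0,0],
    [0,0,0],
  ],
  gripper=[3.5,3.5,3.5,3.5,3.5,3.5,3.5,3.5,3.5,3.5],
)

```text
time: 27.07
ee_pos: [0.4716, -0.0766, 0.1179]
eef_rot: [180.0, -0.0, 3.0]
wrist_force: [1.4, -0.8, -0.8]
finger_gap: 0.045
```

```bash
python3 -c "
from h import *
go(.5115,.1195,.115,3)"
```

```text
t 27.07 pos [ 0.4716 -0.0766  0.1179] rot [ 1.7999e+02 -2.0000e-02  3.0500e+00] gap 0.045 F [ 1.4 -0.8 -0.8]
slide [  5.02 -19.37   0.29] rot [ 0.01 -0.02  0.05]
```

Call:
arm_command(
  slide=[
    [5,-19.2,0.3],
    [5,-19.2,0.3],
    [5,-19.2,0.3],
    [5,-19.2,0.3],
    [5,-19.2,0.3],
    [5,-19.2,0.3],
    [5,-19.2,0.3],
    [5,-19.2,0.3],
  ],
  delta_rot=[
    [0,0,0],
    [0,0,0],
    [0,0,0],
    [0,0,0],
    [0,0,0],
    [0,0,0],
    [0,0,0],
    [0,0,0],
  ],
  gripper=[3.5,3.5,3.5,3.5,3.5,3.5,3.5,3.5],
)

```text
time: 27.73
ee_pos: [0.5113, 0.1154, 0.1144]
eef_rot: [180.0, 0.0, 3.1]
wrist_force: [0.3, -0.0, -0.2]
finger_gap: 0.0449
```

```bash
python3 obs.py d .0016 .5115 .1195 .0484 s27
```

```text
t 27.78 pos [0.5113 0.1149 0.1145] rot [1.7997e+02 2.0000e-02 3.0100e+00] gap 0.0446 F [ 0.2  0.7 -0.3]
slide [ 0.04 -0.46  6.61] rot [0.03 0.02 0.01]
model ring crop [329. 309.] [437. 380.]
seen [330 310] [395 375]
```

View pics/s27.png

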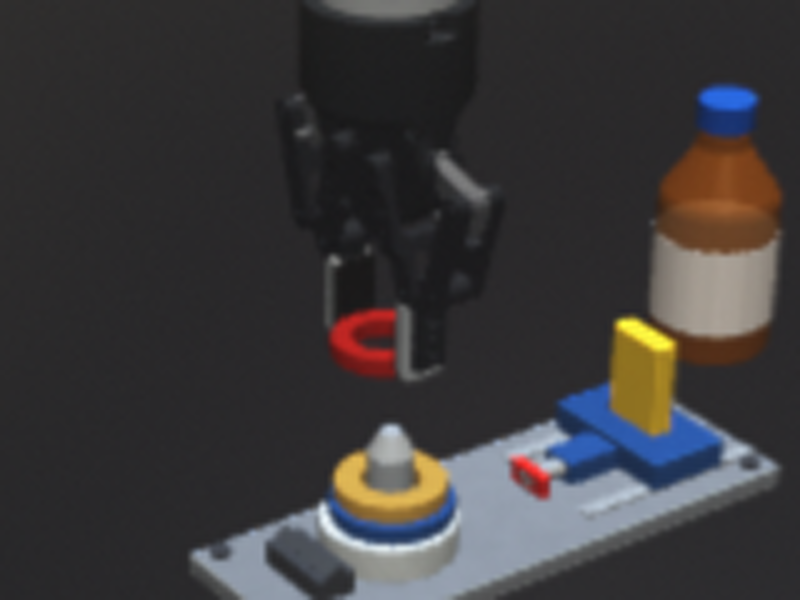

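Call:
arm_command(
  slide=[
    [0.05,-0.4,0],
    [0.05,-0.4,0],
    [0.05,-0.4,0.5],
    [0.05,-0.4,2],
    [0.05,-0.4,3.5],
    [0.05,-0.4,4.5],
    [0.05,-0.4,4.5],
    [0.05,-0.4,4.5],
  ],
  delta_rot=[
    [0,0,0],
    [0,0,0],
    [0,0,0],
    [0,0,0],
    [0,0,0],
    [0,0,0],
    [0,0,0],
    [0,0,0],
  ],
  gripper=[3.5,3.5,3.5,3.5,3.5,3.5,3.5,3.5],
)

```text
time: 28.45
ee_pos: [0.5115, 0.1196, 0.069]
eef_rot: [180.0, 0.1, 3.0]
wrist_force: [-0.3, 0.5, -0.2]
finger_gap: 0.0452
```

```bash
python3 obs.py d .0016 .5115 .1195 .0484 s28
```

```text
t 28.5 pos [0.5121 0.1197 0.0699] rot [ 1.80e+02 -3.00e-02  3.05e+00] gap 0.0449 F [0.5 0.1 0. ]
slide [-0.06  0.02  2.15] rot [ 0.   -0.03  0.05]
model ring crop [339. 392.] [445. 464.]
seen [340 395] [400 460]
```

View pics/s28.png

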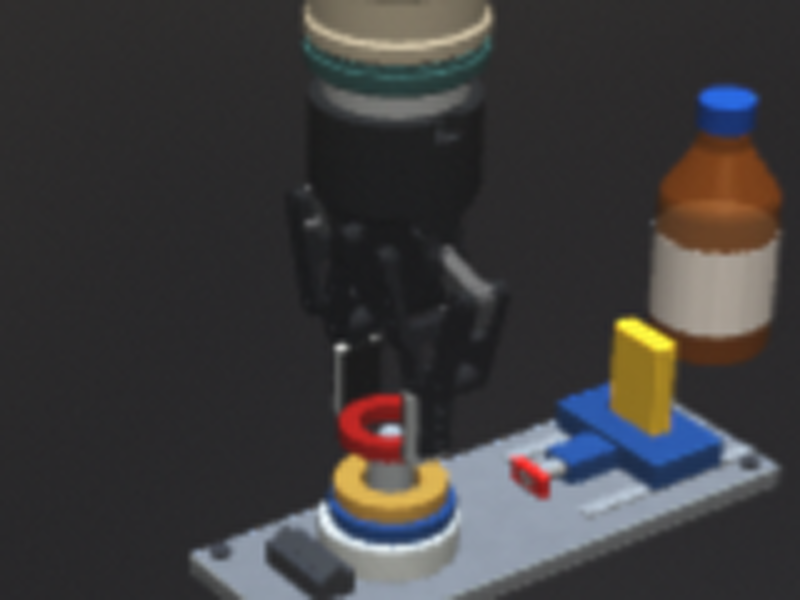

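Call:
arm_command(
  slide=[
    [-0.05,0,0.7],
    [-0.05,0,1.4],
    [-0.05,0,1.9],
    [-0.05,0,2.2],
    [-0.05,0,2.3],
    [-0.05,0,2.3],
    [-0.05,0,2.3],
  ],
  delta_rot=[
    [0,0,0],
    [0,0,0],
    [0,0,0],
    [0,0,0],
    [0,0,0],
    [0,0,0],
    [0,0,0],
  ],
  gripper=[3.5,3.5,3.5,3.5,3.5,3.5,3.5],
)

```text
time: 29.08
ee_pos: [0.5116, 0.1199, 0.0483]
eef_rot: [180.0, -0.0, 3.1]
wrist_force: [-6.3, -1.1, 14.4]
finger_gap: 0.0448
```

```bash
python3 obs.py d .0016 .5115 .1195 .0484 s29
```

```text
t 29.13 pos [0.5116 0.1199 0.0484] rot [ 1.7999e+02 -4.0000e-02  3.0700e+00] gap 0.0445 F [-7.9 -1.3 14.5]
slide [-0.01  0.04 -0.  ] rot [ 0.01 -0.04  0.07]
model ring crop [339. 432.] [443. 504.]
seen [340 435] [400 500]
```

Call:
arm_command(
  slide=[
    [0,0,-0.1],
    [0,0,-0.1],
    [0,0,-0.1],
    [0,0,-0.1],
    [0,0,-3],
    [0,0,-7],
    [0,0,-10],
    [0,0,-10],
    [0,0,-10],
  ],
  delta_rot=[
    [0,0,0],
    [0,0,0],
    [0,0,0],
    [0,0,0],
    [0,0,0],
    [0,0,0],
    [0,0,0],
    [0,0,0],
    [0,0,0],
  ],
  gripper=[6.2,6.2,6.2,6.2,6.2,6.2,6.2,6.2,6.2],
)

```text
time: 29.88
ee_pos: [0.5124, 0.12, 0.1483]
eef_rot: [-180.0, -0.2, 3.1]
wrist_force: [0.1, 0.2, -0.9]
finger_gap: 0.0621
```

```bash
python3 -c "
from h import *
p=cam('scene','s30full');print(findrings(p,'e'))
go(.564,-.313,.05,3)
crop(p,'s30',270,130,160,120,5)"
```

```text
{'e': [(array([ 0.5615, -0.3135]), 1.04, array([176.4, 317.4]))]}
t 29.93 pos [0.5114 0.1199 0.1463] rot [ 1.80e+02 -2.00e-02  3.06e+00] gap 0.0624 F [ 0.8 -0.8 -0.1]
slide [ 2.94 43.5   9.63] rot [ 0.   -0.02  0.06]
```

View pics/s30.png

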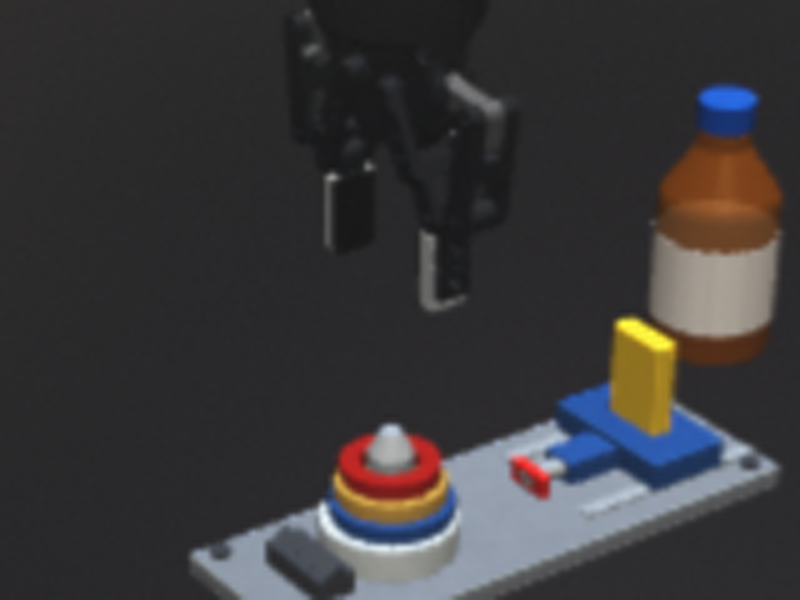

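Red home. Next, green.

Call:
arm_command(
  slide=[
    [2.9,43.5,1],
    [2.9,43.5,1],
    [2.9,43.5,1],
    [2.9,43.5,1],
    [2.9,43.5,1],
    [2.9,43.5,1],
    [2.9,43.5,1],
    [2.9,43.5,1],
    [2.9,43.5,2],
    [2.9,43.5,4],
  ],
  delta_rot=[
    [0,0,0],
    [0,0,0],
    [0,0,0],
    [0,0,0],
    [0,0,0],
    [0,0,0],
    [0,0,0],
    [0,0,0],
    [0,0,0],
    [0,0,0],
  ],
  gripper=[5.6,5.6,5.6,5.6,5.6,5.6,5.6,5.6,5.6,5.6],
)

```text
time: 30.77
ee_pos: [0.5609, -0.2926, 0.117]
eef_rot: [179.9, -0.1, 3.0]
wrist_force: [0.3, -0.6, 0.2]
finger_gap: 0.0559
```

```bash
python3 -c "
from h import *
go(.564,-.313,.045,3)"
```

```text
t 30.77 pos [ 0.5609 -0.2926  0.117 ] rot [ 1.7993e+02 -8.0000e-02  3.0300e+00] gap 0.0559 F [ 0.3 -0.6  0.2]
slide [0.19 2.04 7.2 ] rot [ 0.07 -0.08  0.03]
```

Call:
arm_command(
  slide=[
    [0.2,1.9,2],
    [0.2,1.9,4],
    [0.2,1.9,6],
    [0.2,1.9,7],
    [0.2,1.9,7],
    [0.2,1.9,7],
  ],
  delta_rot=[
    [0,0,0],
    [0,0,0],
    [0,0,0],
    [0,0,0],
    [0,0,0],
    [0,0,0],
  ],
  gripper=[5.6,5.6,5.6,5.6,5.6,5.6],
)

```text
time: 31.27
ee_pos: [0.5633, -0.3082, 0.0459]
eef_rot: [-179.9, 0.1, 3.1]
wrist_force: [-0.3, -0.1, 0.9]
finger_gap: 0.0562
```

```bash
python3 -c "
from h import *
p=cam('scene');print(findrings(p,'e'))
go(.564,-.313,-.0005,3)
crop(p,'s31',110,240,130,100,6)"
```

```text
{'e': [(array([ 0.5615, -0.3135]), 1.04, array([176.4, 317.4]))]}
t 31.32 pos [ 0.5641 -0.3086  0.0474] rot [ 1.7998e+02 -2.0000e-02  3.0900e+00] gap 0.056 F [-0.1 -0.3  0.9]
slide [-0.03  0.44  4.79] rot [ 0.02 -0.02  0.09]
```

View pics/s31.png

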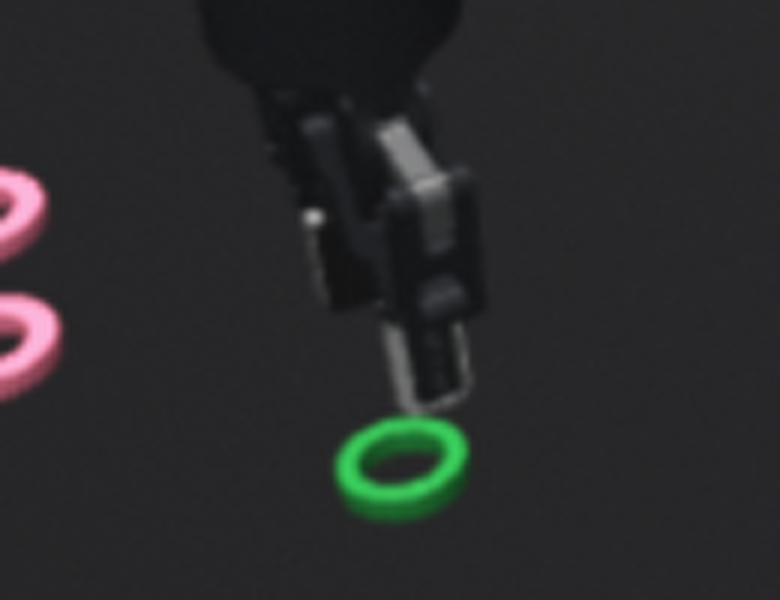

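Call:
arm_command(
  slide=[
    [0,0.45,0.5],
    [0,0.45,2],
    [0,0.45,3.3],
    [0,0.45,4.3],
    [0,0.45,4.7],
    [0,0.45,4.7],
    [0,0.45,4.7],
  ],
  delta_rot=[
    [0,0,0],
    [0,0,0],
    [0,0,0],
    [0,0,0],
    [0,0,0],
    [0,0,0],
    [0,0,0],
  ],
  gripper=[5.6,5.6,5.6,5.6,5.6,5.6,5.6],
)

```text
time: 31.9
ee_pos: [0.5641, -0.3133, 0.0]
eef_rot: [180.0, -0.0, 3.1]
wrist_force: [0.8, -0.2, -0.4]
finger_gap: 0.0559
```

```bash
python3 -c "
from h import *
p=cam('scene')
go(.564,-.3133,-.0005,3)
crop(p,'s32',110,240,130,100,6)"
```

```text
t 31.95 pos [ 0.5644 -0.3134  0.0006] rot [ 1.7996e+02 -5.0000e-02  3.0700e+00] gap 0.0558 F [ 0.2  0.6 -0.2]
slide [-0.04 -0.02  0.11] rot [ 0.04 -0.05  0.07]
```

View pics/s32.png

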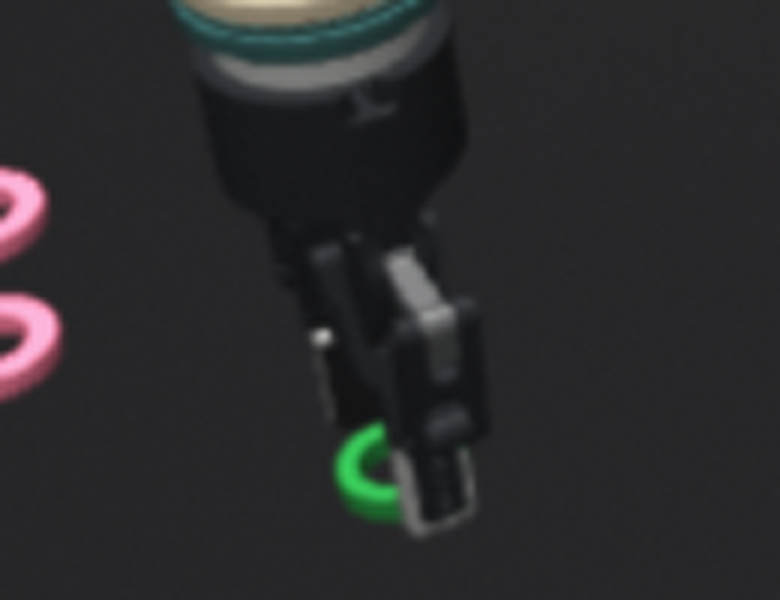

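Call:
arm_command(
  slide=[
    [0,0,0.15],
    [0,0,0.15],
    [0,0,0.15],
    [0,0,0.15],
    [0,0,0.15],
    [0,0,0.15],
  ],
  delta_rot=[
    [0,0,0],
    [0,0,0],
    [0,0,0],
    [0,0,0],
    [0,0,0],
    [0,0,0],
  ],
  gripper=[5.6,3,3,3,3,3],
)

```text
time: 32.45
ee_pos: [0.5646, -0.3135, -0.0005]
eef_rot: [179.9, -0.1, 3.1]
wrist_force: [-1.3, 0.6, 5.8]
finger_gap: 0.0394
```

```bash
python3 -c "
from h import *
go(.5115,.1197,.12,3)"
```

```text
t 32.45 pos [ 5.646e-01 -3.135e-01 -5.000e-04] rot [ 1.7993e+02 -9.0000e-02  3.0700e+00] gap 0.0394 F [-1.3  0.6  5.8]
slide [ -2.96 -43.53 -12.1 ] rot [ 0.07 -0.09  0.07]
```

Call:
arm_command(
  slide=[
    [0,0,-1],
    [0,0,-4],
    [0,0,-8],
    [0,0,-11],
    [-0.3,-4,-12.3],
    [-0.5,-8,-12.5],
    [-0.8,-12,-12.5],
    [-1.1,-16,-12.5],
    [-1.4,-20,-12.5],
    [-1.6,-24,-12.5],
  ],
  delta_rot=[
    [0,0,0],
    [0,0,0],
    [0,0,0],
    [0,0,0],
    [0,0,0],
    [0,0,0],
    [0,0,0],
    [0,0,0],
    [0,0,0],
    [0,0,0],
  ],
  gripper=[3,3,3,3,3,3,3,3,3,3],
)

```text
time: 33.28
ee_pos: [0.5343, -0.0726, 0.1236]
eef_rot: [-180.0, 0.0, 3.0]
wrist_force: [-0.5, 0.6, -0.3]
finger_gap: 0.0391
```

```bash
python3 -c "
from h import *
go(.5115,.1197,.12,3)"
```

```text
t 33.28 pos [ 0.5343 -0.0726  0.1236] rot [-1.80e+02  1.00e-02  3.05e+00] gap 0.0391 F [-0.5  0.6 -0.3]
slide [ -1.25 -19.33   0.36] rot [-0.    0.01  0.05]
```

Call:
arm_command(
  slide=[
    [-1.25,-19.3,0],
    [-1.25,-19.3,0],
    [-1.25,-19.3,0],
    [-1.25,-19.3,0],
    [-1.25,-19.3,0],
    [-1.25,-19.3,0],
    [-1.25,-19.3,0],
    [-1.25,-19.3,0],
  ],
  delta_rot=[
    [0,0,0],
    [0,0,0],
    [0,0,0],
    [0,0,0],
    [0,0,0],
    [0,0,0],
    [0,0,0],
    [0,0,0],
  ],
  gripper=[3,3,3,3,3,3,3,3],
)

```text
time: 33.95
ee_pos: [0.5123, 0.1173, 0.1234]
eef_rot: [180.0, 0.0, 3.1]
wrist_force: [1.4, 0.6, -0.1]
finger_gap: 0.0391
```

```bash
python3 obs.py e .0005 .5115 .1197 .0595 s33
```

```text
t 34.0 pos [0.5125 0.1168 0.1234] rot [1.7998e+02 1.0000e-02 3.0100e+00] gap 0.0389 F [-1.2  0.  -0.5]
slide [-0.08 -0.3   6.39] rot [0.02 0.01 0.01]
model ring crop [341. 296.] [435. 361.]
seen [340 295] [395 360]
```

View pics/s33.png

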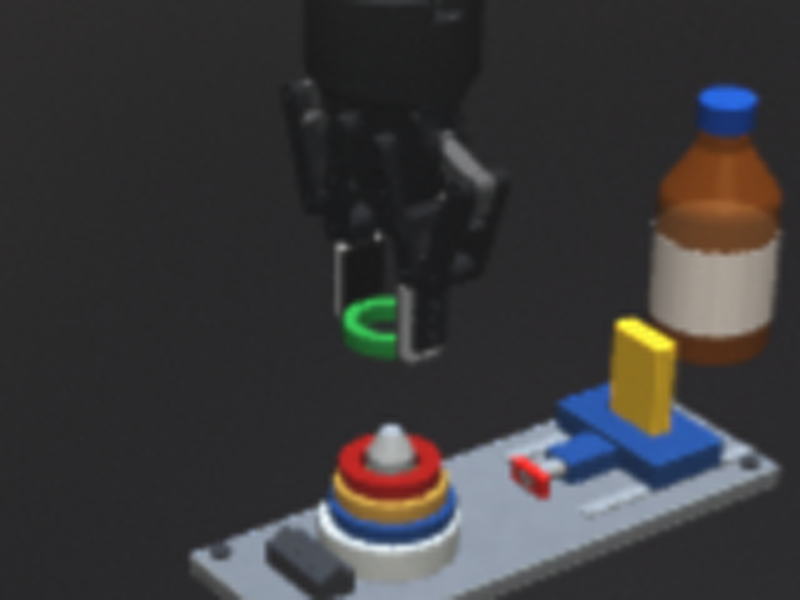

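Call:
arm_command(
  slide=[
    [-0.05,-0.25,0],
    [-0.05,-0.25,0],
    [-0.05,-0.25,1],
    [-0.05,-0.25,2.5],
    [-0.05,-0.25,3.8],
    [-0.05,-0.25,4.6],
    [-0.05,-0.25,4.6],
    [-0.05,-0.25,4.6],
  ],
  delta_rot=[
    [0,0,0],
    [0,0,0],
    [0,0,0],
    [0,0,0],
    [0,0,0],
    [0,0,0],
    [0,0,0],
    [0,0,0],
  ],
  gripper=[3,3,3,3,3,3,3,3],
)

```text
time: 34.67
ee_pos: [0.5116, 0.1199, 0.0769]
eef_rot: [180.0, 0.1, 3.0]
wrist_force: [0.3, 0.7, -0.4]
finger_gap: 0.0392
```

```bash
python3 obs.py e .0005 .5115 .1197 .0595 s34
```

```text
t 34.72 pos [0.512  0.12   0.0777] rot [ 1.80e+02 -3.00e-02  3.05e+00] gap 0.0391 F [ 0.6 -0.8 -0.5]
slide [-0.05  0.03  1.82] rot [ 0.   -0.03  0.05]
model ring crop [346. 382.] [439. 448.]
seen [345 380] [400 445]
```

View pics/s34.png

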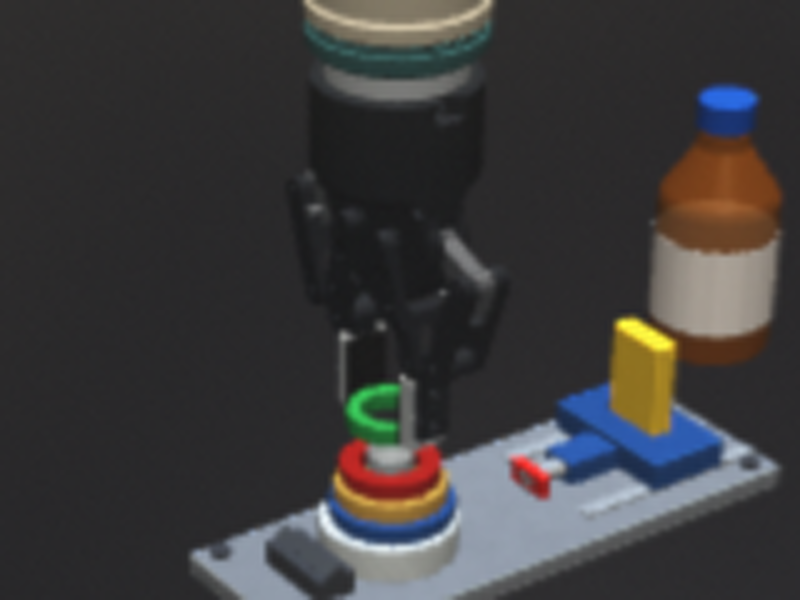

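Call:
arm_command(
  slide=[
    [-0.05,0,0.6],
    [-0.05,0,1.2],
    [-0.05,0,1.7],
    [-0.05,0,1.9],
    [-0.05,0,2],
    [-0.05,0,2],
    [-0.05,0,2],
  ],
  delta_rot=[
    [0,0,0],
    [0,0,0],
    [0,0,0],
    [0,0,0],
    [0,0,0],
    [0,0,0],
    [0,0,0],
  ],
  gripper=[3,3,3,3,3,3,3],
)

```text
time: 35.3
ee_pos: [0.5115, 0.1201, 0.0593]
eef_rot: [180.0, -0.0, 3.1]
wrist_force: [-7.7, -1.9, 15.3]
finger_gap: 0.0389
```

```bash
python3 obs.py e .0005 .5115 .1197 .0595 s35
```

```text
t 35.35 pos [0.5115 0.1201 0.0594] rot [ 1.7999e+02 -5.0000e-02  3.0700e+00] gap 0.0391 F [-7.5 -1.4 14.9]
slide [-0.01  0.04 -0.01] rot [ 0.01 -0.05  0.07]
model ring crop [346. 416.] [438. 482.]
seen [345 415] [400 475]
```

View pics/s35.png

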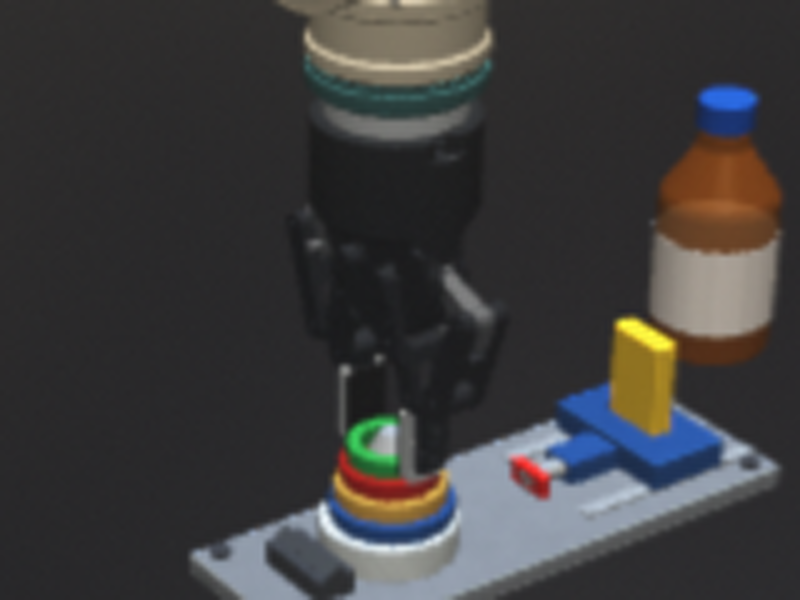

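Call:
arm_command(
  slide=[
    [0,0,-0.1],
    [0,0,-0.1],
    [0,0,-0.1],
    [0,0,-0.1],
    [0,0,-3],
    [0,0,-7],
    [0,0,-9],
    [0,0,-9],
    [0,0,-9],
  ],
  delta_rot=[
    [0,0,0],
    [0,0,0],
    [0,0,0],
    [0,0,0],
    [0,0,0],
    [0,0,0],
    [0,0,0],
    [0,0,0],
    [0,0,0],
  ],
  gripper=[5.6,5.6,5.6,5.6,5.6,5.6,5.6,5.6,5.6],
)

```text
time: 36.1
ee_pos: [0.5119, 0.1202, 0.1483]
eef_rot: [-180.0, -0.1, 3.1]
wrist_force: [-0.6, -0.1, -0.7]
finger_gap: 0.0561
```

```bash
python3 -c "
from h import *
p=cam('scene')
go(.5034,.2695,.14,-87)
crop(p,'s36',270,130,160,120,5)"
```

```text
t 36.15 pos [0.511  0.1201 0.1466] rot [1.7999e+02 3.0000e-02 3.0600e+00] gap 0.0563 F [-0.1 -0.2 -0.1]
slide [  0.04 -14.96   0.66] rot [3.000e-02 2.000e-02 9.006e+01]
```

View pics/s36.png

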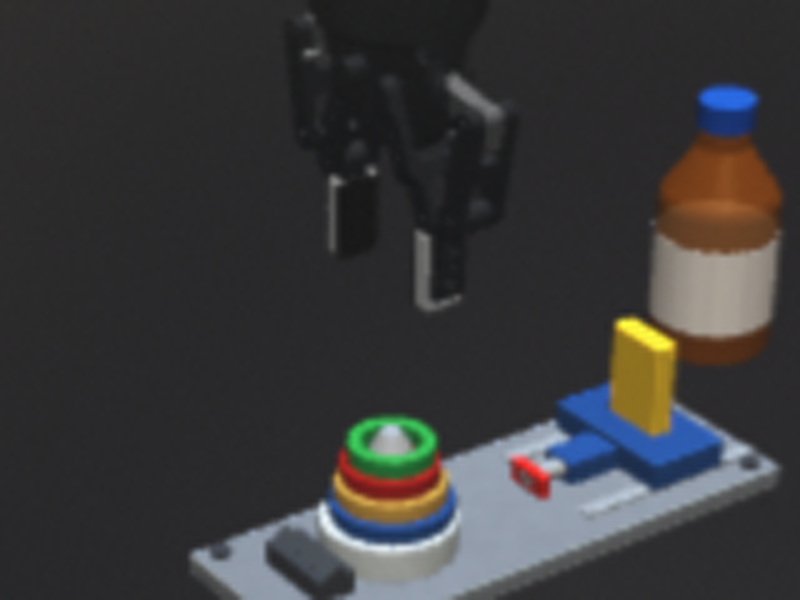

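Stack complete. Now to the tab.

Call:
arm_command(
  slide=[
    [0,-15,0.5],
    [0,-15,0.5],
    [0,-15,0.5],
    [0,-15,0.5],
    [0,-15,0.5],
    [0,-15,0.5],
    [0,-15,0.5],
    [0,-15,0.5],
    [0,-15,0.5],
    [0,-15,0.5],
  ],
  delta_rot=[
    [0,0,90],
    [0,0,90],
    [0,0,90],
    [0,0,90],
    [0,0,90],
    [0,0,90],
    [0,0,90],
    [0,0,90],
    [0,0,90],
    [0,0,90],
  ],
  gripper=[5,5,5,5,5,5,5,5,5,5],
)

```text
time: 36.98
ee_pos: [0.5023, 0.2695, 0.1398]
eef_rot: [179.8, -0.0, -67.0]
wrist_force: [0.1, -0.7, -0.3]
finger_gap: 0.0498
```

```bash
python3 -c "
from h import *
go(.5034,.2695,.12,-87)"
```

```text
t 36.98 pos [0.5023 0.2695 0.1398] rot [ 1.7977e+02 -1.0000e-02 -6.6980e+01] gap 0.0498 F [ 0.1 -0.7 -0.3]
slide [ 0.04 -0.11  1.98] rot [ 0.23 -0.05 20.02]
```

Call:
arm_command(
  slide=[
    [0,-0.1,2],
    [0,-0.1,2],
    [0,-0.1,2],
    [0,-0.1,2],
    [0,-0.1,2],
    [0,-0.1,2],
  ],
  delta_rot=[
    [0,0,19.5],
    [0,0,19.5],
    [0,0,19.5],
    [0,0,19.5],
    [0,0,19.5],
    [0,0,19.5],
  ],
  gripper=[5,5,5,5,5,5],
)

```text
time: 37.48
ee_pos: [0.5038, 0.2701, 0.1214]
eef_rot: [179.9, -0.0, -86.0]
wrist_force: [-0.0, 0.1, -1.1]
finger_gap: 0.0501
```

```bash
python3 -c "
from h import *
go(.5034,.2695,.047,-87)
p=cam('scene')
crop(p,'s37',270,130,160,120,5)"
```

```text
t 37.48 pos [0.5038 0.2701 0.1214] rot [ 1.7992e+02 -3.0000e-02 -8.5980e+01] gap 0.0501 F [-0.   0.1 -1.1]
slide [0.05 0.04 7.44] rot [ 0.08 -0.03  1.02]
```

View pics/s37.png

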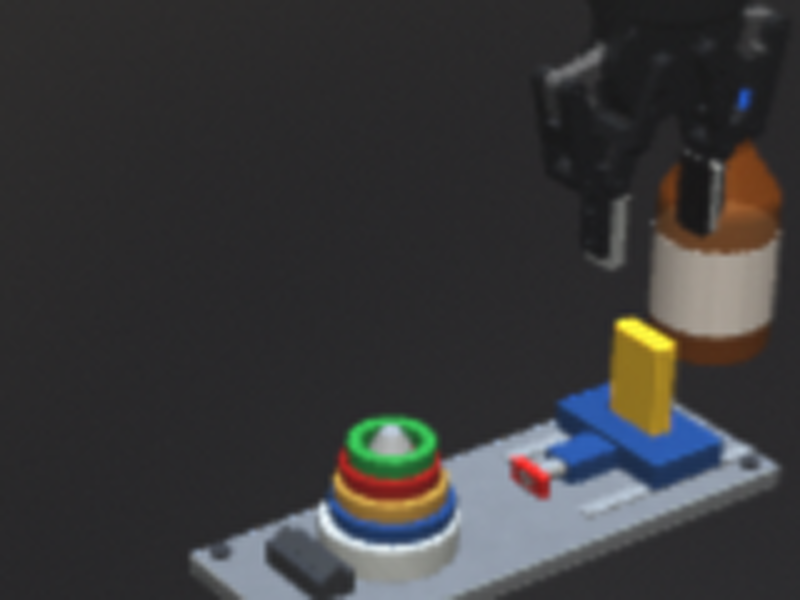

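Call:
arm_command(
  slide=[
    [0,0,2],
    [0,0,5],
    [0,0,7.2],
    [0,0,7.4],
    [0,0,7.4],
    [0,0,7.4],
    [0,0,7.4],
    [0,0,7.4],
    [0,0,7.4],
    [0,0,7.4],
  ],
  delta_rot=[
    [0,0,1],
    [0,0,1],
    [0,0,1],
    [0,0,1],
    [0,0,1],
    [0,0,1],
    [0,0,1],
    [0,0,1],
    [0,0,1],
    [0,0,1],
  ],
  gripper=[5,5,5,5,0,0,0,0,0,0],
  force=40,
)

```text
time: 38.37
ee_pos: [0.5053, 0.2707, 0.0506]
eef_rot: [-179.8, 0.1, -87.1]
wrist_force: [-0.5, -0.9, 6.6]
finger_gap: 0.0114
```

```bash
python3 -c "
from h import *
go(.5034,.2695,.047,-87)"
```

```text
t 38.37 pos [0.5053 0.2707 0.0506] rot [-1.798e+02  6.000e-02 -8.713e+01] gap 0.0114 F [-0.5 -0.9  6.6]
slide [0.11 0.2  0.36] rot [-0.2   0.06 -0.13]
```

Call:
arm_command(
  slide=[
    [0.7,0,0],
    [1.4,0,0],
    [2.1,0,0],
    [2.8,0,0],
    [3.4,0,0],
    [3.9,0,0],
    [4.3,0,0],
    [4.5,0,0],
    [4.5,0,0],
  ],
  delta_rot=[
    [0,0,0],
    [0,0,0],
    [0,0,0],
    [0,0,0],
    [0,0,0],
    [0,0,0],
    [0,0,0],
    [0,0,0],
    [0,0,0],
  ],
  gripper=[0,0,0,0,0,0,0,0,0],
)

```text
time: 39.12
ee_pos: [0.5076, 0.2256, 0.0506]
eef_rot: [-179.8, 0.1, -87.1]
wrist_force: [-1.3, -0.3, 8.5]
finger_gap: 0.0114
```

```bash
python3 -c "
from h import *
go(.5034,.2157,.047,-87)
p=cam('scene')
crop(p,'s38',270,130,160,120,5)"
```

```text
t 39.12 pos [0.5076 0.2256 0.0506] rot [-1.7979e+02  9.0000e-02 -8.7140e+01] gap 0.0114 F [-1.3 -0.3  8.5]
slide [0.96 0.47 0.36] rot [-0.21  0.09 -0.14]
```

View pics/s38.png

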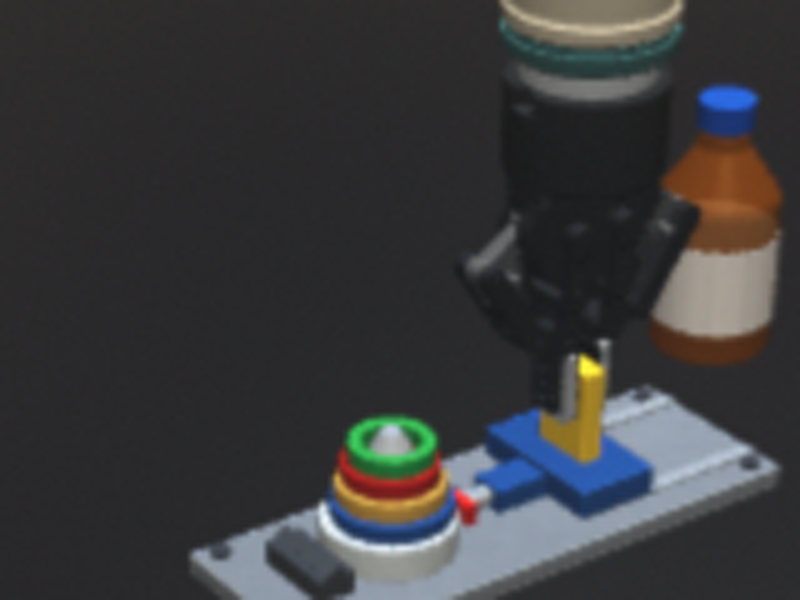

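Call:
arm_command(
  slide=[
    [0.1,0,0],
    [0.2,0,0],
    [0.3,0,0],
    [0.4,0,0],
    [0.4,0,0],
  ],
  delta_rot=[
    [0,0,0],
    [0,0,0],
    [0,0,0],
    [0,0,0],
    [0,0,0],
  ],
  gripper=[0,0,0,0,0],
)

```text
time: 39.58
ee_pos: [0.5078, 0.2221, 0.0506]
eef_rot: [-179.8, 0.1, -87.1]
wrist_force: [-0.5, 2.2, 8.0]
finger_gap: 0.0115
```

Call:
arm_command(
  slide=[
    [0.1,0,0],
    [0.2,0,0],
    [0.3,0,0],
    [0.3,0,0],
    [0.3,0,0],
  ],
  delta_rot=[
    [0,0,0],
    [0,0,0],
    [0,0,0],
    [0,0,0],
    [0,0,0],
  ],
  gripper=[0,0,0,0,0],
)

```text
time: 40.0
ee_pos: [0.5079, 0.2194, 0.0506]
eef_rot: [-179.8, 0.1, -87.1]
wrist_force: [-1.1, 4.4, 6.5]
finger_gap: 0.0112
```

```bash
python3 -c "
from h import *
go(.5034,.2157,.047,-87)
p=cam('scene')
crop(p,'s39',330,200,100,60,8)"
```

```text
t 40.0 pos [0.5079 0.2194 0.0506] rot [-1.7977e+02  1.5000e-01 -8.7110e+01] gap 0.0112 F [-1.1  4.4  6.5]
slide [0.35 0.47 0.36] rot [-0.23  0.15 -0.11]
```

View pics/s39.png

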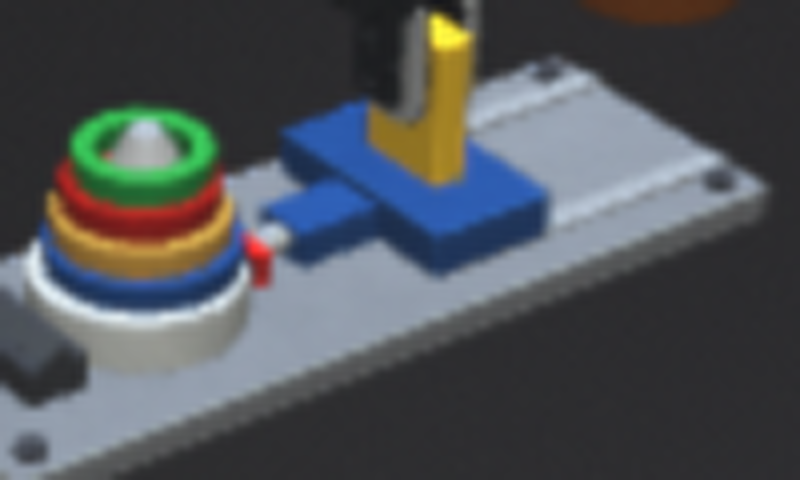

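Call:
arm_command(
  slide=[
    [0.1,0,0],
    [0.2,0,0],
    [0.3,0,0],
    [0.3,0,0],
    [0.3,0,0],
  ],
  delta_rot=[
    [0,0,0],
    [0,0,0],
    [0,0,0],
    [0,0,0],
    [0,0,0],
  ],
  gripper=[0,0,0,0,0],
)

```text
time: 40.47
ee_pos: [0.508, 0.2167, 0.0506]
eef_rot: [-179.8, 0.2, -87.1]
wrist_force: [-0.6, 5.4, 6.7]
finger_gap: 0.0114
```

Call:
arm_command(
  slide=[
    [0.1,0,0],
    [0.2,0,0],
    [0.2,0,0],
    [0.2,0,0],
    [0.2,0,0],
    [0.2,0,0],
  ],
  delta_rot=[
    [0,0,0],
    [0,0,0],
    [0,0,0],
    [0,0,0],
    [0,0,0],
    [0,0,0],
  ],
  gripper=[0,0,0,0,0,0],
)

```text
time: 40.97
ee_pos: [0.5081, 0.215, 0.0506]
eef_rot: [-179.8, 0.2, -87.1]
wrist_force: [0.0, 5.7, 5.3]
finger_gap: 0.0112
```

```bash
python3 -c "
from h import *
go(.5034,.2157,.047,-87)
p=cam('scene')
crop(p,'s40',330,200,100,60,8)"
```

```text
t 40.97 pos [0.5081 0.215  0.0506] rot [-179.76    0.21  -87.09] gap 0.0112 F [0.  5.7 5.3]
slide [-0.09  0.47  0.36] rot [-0.24  0.21 -0.09]
```

View pics/s40.png

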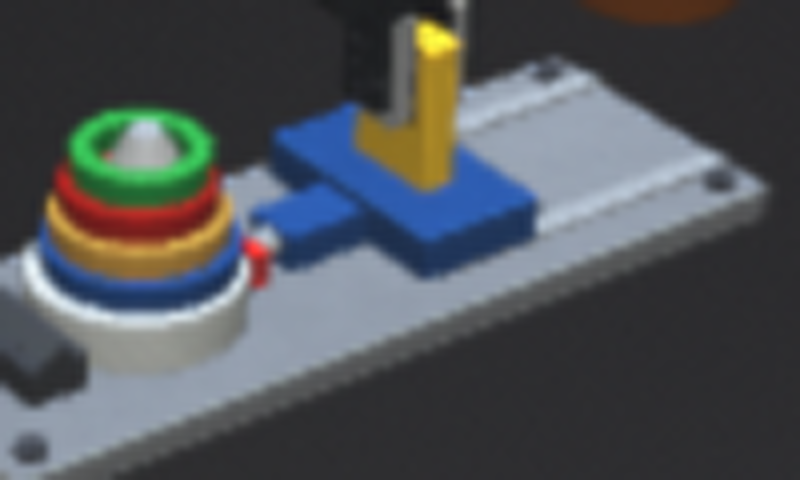

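```bash
python3 - <<'E'
import cv2,numpy as np
def red(f,s,u,v):
    i=cv2.imread(f'pics/{f}.png'); h=cv2.cvtColor(i,cv2.COLOR_BGR2HSV).astype(int)
    m=((h[...,0]<6)|(h[...,0]>174))&(h[...,1]>150)&(h[...,2]>120)
    ys,xs=np.nonzero(m); X=xs/s+u;Y=ys/s+v
    k=(X>359)&(Y>224); print(f,"red",X[k].mean().round(2),Y[k].mean().round(2),X[k].min(),X[k].max(),k.sum()/s/s)
    m=(h[...,0]>95)&(h[...,0]<125)&(h[...,1]>120)&(h[...,2]>60); ys,xs=np.nonzero(m); X=xs/s+u;Y=ys/s+v; k=(X>361)&(Y<236)|(X>370); print(" blue right",np.percentile(X[k],99.8).round(2))
    m=(h[...,1]<60)&(h[...,2]>170); 
    g=(h[...,0]>45)&(h[...,0]<85)&(h[...,1]>110)&(h[...,2]>60); ys,xs=np.nonzero(g); print(" green c",(xs.min()/s+u+xs.max()/s+u)/2)
for a in(('s37',5,270,130),('s38',5,270,130),('s39',8,330,200),('s40',8,330,200)): red(*a)
E
```

```text
s37 red 377.82 226.25 373.0 379.6 13.36
 blue right 420.2
 green c 348.3
s38 red 363.18 231.51 361.4 364.8 13.0
 blue right 421.2
 green c 348.2
s39 red 362.32 232.4 360.875 363.625 8.734375
 blue right 397.75
 green c 347.9375
s40 red 362.11 232.43 360.75 363.25 7.21875
 blue right 396.38
 green c 347.625
```

Call:
arm_command(
  slide=[
    [0.1,0,0],
    [0.1,0,0],
    [0.1,0,0],
    [0.1,0,0],
    [0.1,0,0],
    [0.1,0,0],
    [0.1,0,0],
    [0.1,0,0],
  ],
  delta_rot=[
    [0,0,0],
    [0,0,0],
    [0,0,0],
    [0,0,0],
    [0,0,0],
    [0,0,0],
    [0,0,0],
    [0,0,0],
  ],
  gripper=[0,0,0,0,0,0,0,0],
)

```text
time: 41.68
ee_pos: [0.5082, 0.2142, 0.0506]
eef_rot: [-179.8, 0.2, -87.1]
wrist_force: [-0.1, 8.5, 6.1]
finger_gap: 0.0112
```

```bash
python3 - <<'E'
from h import *
go(.5034,.2157,.047,-87)
p=cam('scene'); crop(p,'s41',330,200,100,60,8)
i=cv2.imread('pics/s41.png'); h=cv2.cvtColor(i,cv2.COLOR_BGR2HSV).astype(int)
m=((h[...,0]<6)|(h[...,0]>174))&(h[...,1]>150)&(h[...,2]>120)
ys,xs=np.nonzero(m); X=xs/8+330;Y=ys/8+200;k=(X>359)&(Y>224);print(X[k].min(),X[k].max(),k.sum()/64)
E
```

```text
t 41.68 pos [0.5082 0.2142 0.0506] rot [-179.76    0.22  -87.08] gap 0.0112 F [-0.1  8.5  6.1]
slide [-0.17  0.47  0.36] rot [-0.24  0.22 -0.08]
360.625 363.375 7.34375
```

View pics/s41.png

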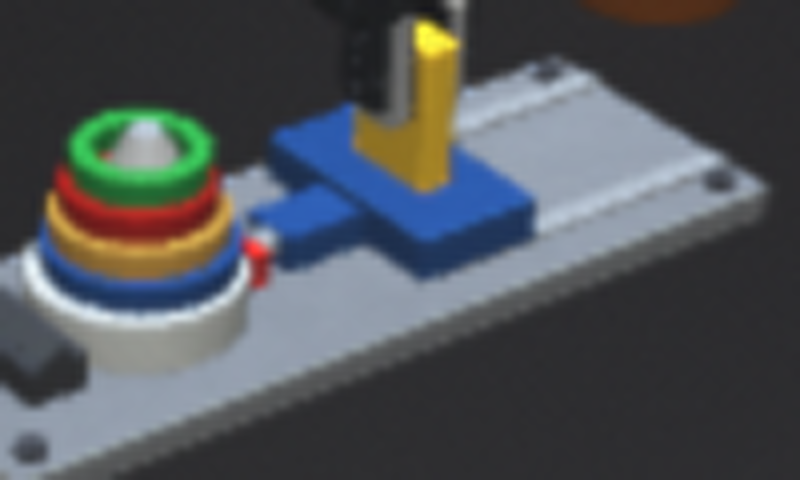

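Call:
arm_command(
  slide=[
    [-0.3,0,0],
    [-0.8,0,0],
    [-1.5,0,0],
    [-2.2,0,0],
    [-3.0,0,0],
    [-3.8,0,0],
    [-4.6,0,0],
    [-5.3,0,0],
    [-5.7,0,0],
    [-5.7,0,0],
  ],
  delta_rot=[
    [0,0,0],
    [0,0,0],
    [0,0,0],
    [0,0,0],
    [0,0,0],
    [0,0,0],
    [0,0,0],
    [0,0,0],
    [0,0,0],
    [0,0,0],
  ],
  gripper=[0,0,0,0,0,0,0,0,0,0],
)

```text
time: 42.57
ee_pos: [0.5053, 0.2702, 0.0506]
eef_rot: [-179.8, 0.1, -87.1]
wrist_force: [-0.6, 1.7, 7.2]
finger_gap: 0.0112
```

Call:
arm_command(
  slide=[
    [0,0,0],
    [0,0,0],
    [0,0,0],
    [0,0,0],
    [0,0,-3],
    [0,0,-7],
    [0,0,-10],
    [0,0,-12],
    [0,0,-12],
    [0,0,-12],
  ],
  delta_rot=[
    [0,0,0],
    [0,0,0],
    [0,0,0],
    [0,0,0],
    [0,0,0],
    [0,0,0],
    [0,0,0],
    [0,0,0],
    [0,0,0],
    [0,0,0],
  ],
  gripper=[5,5,5,5,5,5,5,5,5,5],
)

```text
time: 43.4
ee_pos: [0.5047, 0.2694, 0.1694]
eef_rot: [-179.9, 0.0, -87.1]
wrist_force: [-0.8, 0.1, -0.3]
finger_gap: 0.0502
```

```bash
python3 - <<'E'
from h import *
go(.5034,.2157,.047,-87)
p=cam('scene','s42f'); crop(p,'s42',270,130,160,120,5)
E
```

```text
t 43.4 pos [0.5047 0.2694 0.1694] rot [-1.7987e+02  4.0000e-02 -8.7140e+01] gap 0.0502 F [-0.8  0.1 -0.3]
slide [ 5.36  0.42 12.23] rot [-0.13  0.04 -0.14]
```

View pics/s42.png

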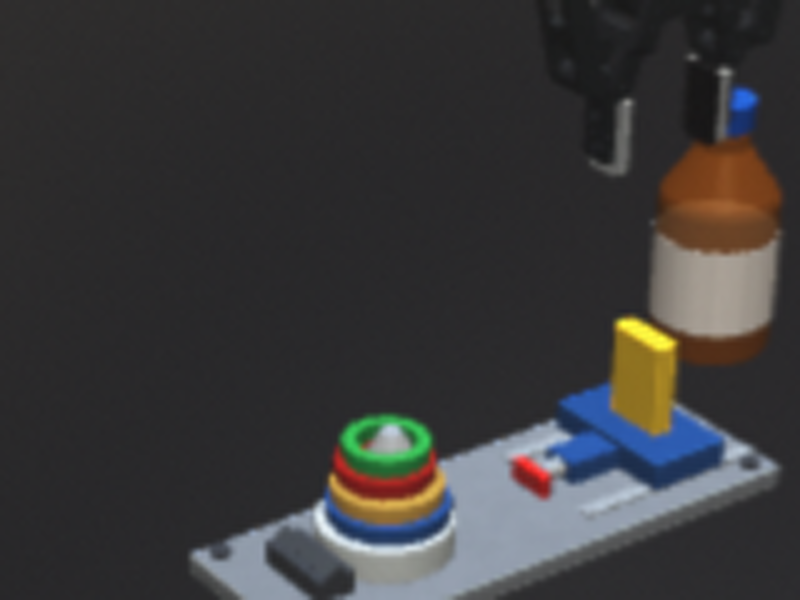

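```bash
python3 -c "
from h import *
print(order.finish_job(), telemetry.state()['time'])"
```

```text
the job is handed in; nothing more can be done
the job is handed in; nothing more can be done
```

The spacer stack is built and the job is handed in at about 43 s of the 210 s allowed; no verdict was reported.

- **Stack:** I opened the jaw to about 65 mm, then threaded the silver, blue, brass, red and green rings in that order. Each one seated at the expected height with 10–18 N of push-down force before I let it go. The small grey, copper and pink look-alike rings were not used.
- **Pressing:** I pushed the jaw in by its tab and held it for about 0.7 s. The wrist read 8.5 N, about 3 N of which should be jaw friction. That leaves an estimated 6–7 N on the bottom ring. In the last millimetre of push the red tip no longer moved, so the ring was pinned against the fixed jaw. I had no direct reading of that contact force.
- **End state:** I slid the jaw back to about 65 mm of travel, which leaves its tip about 45 mm clear of the bottom ring, then released it. The last picture shows all five rings flat and in order. They sit about 2 mm off centre towards the fixed jaw from the pressing, within the 5 mm limit. The bottle stood upright in that picture. The cup and jar were not checked again; the arm did not come near them.
- **Checks that disagreed:** The two cameras differed by about 3 mm in x, so I used the measured grip positions to correct for it. I saw no grip slip, and no ring was knocked aside.

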